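# Clear the push-latch shaker drawer into stacking bins on the patio ledge

### The arm

A 6-joint arm with a two-finger parallel gripper is mounted at the origin on the work surface. World frame = base frame: x ahead of the robot, y to its left, z up, the work surface at z = 0. Lengths are in mm, angles in rad, forces in N, time in s.
With the tool pointing down it reaches from about 350 to 875 mm from the base axis. Payload 4.2 kg.
Tool frame: the origin (TCP) lies between the finger pads; the fingertips stand 25 mm ahead of it and the grasp point (between the pads) lies 6 mm ahead of it; z points along the fingers, y is the line along which they close (so a half turn about z gives the same grasp; the last joint's range is limited). The gripper opens to 85 mm and grips with 20 to 120 N. Pads are 22 mm wide; open, the fingers measure 114 mm over their backs; the gripper's body (76 mm by 85 mm) begins 54 mm behind the grasp point. The pads swing forward as they close: fully open they stand 13 mm farther back than shut.
Start: joints at [-0.876, 0.385, 0.008, 0, -1.194, -0.259], TCP at [263.847, -566.555, 256.312] pointing down, gripper open.
Joint ranges: [-3.14, 3.14], [-1.21, 2.06], [-1.07, 1.41], [-3.16, 2.05], [-2.99, -0.16], [-3.1, 3.1]. Speed limits (rad/s): [2.79, 2.79, 3.14, 3.14, 3.14, 3.14].

### API

Orientations are given as a unit quaternion [x, y, z, w].
In Python, from bench import read_state, imaging, workorder, nets gives the robot as it stands.
- The arm moves only by the tool apply_moves, never from a script. Its argument "rows" is a list of rows, each an object with "hand": the opening, from -1 (shut) to 1 (fully open); "delta_pos": the shift along the tool's x, y, z in mm, a list of three; "yaw": the turn about the tool's z in rad. A call has 1 to 12 rows; each row is the pose to reach, as a shift and turn from the pose commanded when the call began, along the tool's axes at that moment; what a row does not reach only later rows make up. A row lasts 1/12 s, in which the tool goes at most 41.7 mm and 7.16 degrees, less where a joint would pass 70% of its speed; a pose out of reach is approached as far as the arm can. A call with a gripper value outside its range is refused whole. The fingers move at their own pace and stop on an object; the grip force is fixed at half the most. Time passes only in rows, so rows that repeat a pose let the fingers close. It gives the time, the measured TCP pose, the force, the opening and the grip force at its end, in the units of the state.
- read_state(): the state, without advancing time (a new reading comes with each control period).
- imaging.get_image(name): name is "scene" or "top"; returns a dict with "pixels" (480x640x3 uint8, red, green, blue), "fx", "fy", "cx", "cy" (pixels), "xyz" and "rotation" of the camera in the world. Camera axes: x right, y down, z forward; pixel columns grow to the right and rows downward; lengths in mm; the calibration is good to about 2 mm. A picture is of the moment at which its call begins. There is no depth.
- workorder.job_done(): hands the job in; it is judged then, once.
Trained networks look in the newest picture that a camera, given by its name, has taken for a name from the list of things; names that differ only in an ending like _2 or _b are one class to them, and where a whole thing is asked for, a point or a joint stands for the part that bears it (a point fixed in the world has none). Each returns a list of dicts, best first, with "score" (0 to 1); they miss things now and then, are a little off and sometimes report something else, mostly with a low value. They report only what shows in the picture. A call takes as long as a camera call.
- nets.find_in(camera, query): "location" ([row, column] in pixels, amid what is visible of it).
- nets.pinpoint(camera, query): "location" ([row, column] in pixels: a listed point, or the origin of a listed thing).
The state is a dict: "clock": time; "joints": joint angles; "joint_vel": joint speeds; "joint_efforts": joint torques, N m; "position": TCP position; "ee_rot": TCP orientation; "contact_force": force on the tool from outside, world axes, zero at the start; "wrist_torque": the same for the moment, N m; "gripper_width": finger opening in mm; "grasp_force": force on a finger pad.
Only numpy, scipy, OpenCV 4.12 (cv2) and the standard library are available. Lean on these libraries where they do the work, as an engineer would, in place of code of your own. Each camera call takes 0.05 s, during which the arm holds its last target. There are 200 camera calls.

### The job

Pack the table shakers for the kitchen: press the handleless drawer of the wooden unit in until it springs out, pull it open, and stand every shaker that is in it upright on the floor of the empty white bin. Then set the bin of cutlery on top of that bin, turned end for end to it, so that it stands level with its feet on the lower bin's rim instead of nesting down towards the shakers, and push the drawer back in until its latch holds it shut. Leave the caddy and the sugar bowl where they stand.

Things in the scene. Friction and masses are not known exactly. Their poses are not given: they have to be found in the camera images.
- cabinet: Low wooden drawer unit, fixed on the ledge: 240 deep (its x), 300 wide (its y), 115 high. Origin: centre of its underside. Its front, where the one drawer is, looks along its -x axis, towards the robot, and lies at its x = -120, between the 15 thick sides. The top board over the drawer begins 22 behind the front (underside 101 above the ledge).
- drawer (a joint): Distance the drawer stands out along the unit's -x, m. 0: shut, latched, flush. Push-push latch: press in 7.5 mm to its stop (about 8 N; under 6.5 mm does nothing), draw back, and a spring drives it out to 0.05; further it only drags (1 N + 30 N per m/s), stays where left, stop at 0.155. To shut: push in to -0.0075 (spring 2 to 7 N plus drag), let go: it latches at 0.
- drawer_front (a point): Middle of the top edge of the drawer's front face (moves with it; axes as the unit's). Front: plain board without handle, 12 thick (x), 264 wide, 14 to 115 above the ledge, its top level with the unit's top; once it has sprung out it can be pinched from above across its thickness. Behind it the drawer is open on top: inside 130 (x) by 240 (y), floor 24 and sides 60 above the ledge.
- shaker_0: Glass shaker, white contents, steel screw top: a cylinder 42 in diameter, 70 high, about 0.16 kg. Origin: centre of its underside, z along its axis. Two to four of the four are there, upright in the drawer in one row across it (the unit's y), 62 from place to place, about 65 behind the front board.
- shaker_1: Glass shaker, white contents, steel screw top: a cylinder 42 in diameter, 70 high, about 0.16 kg. Origin: centre of its underside, z along its axis. Two to four of the four are there, upright in the drawer in one row across it (the unit's y), 62 from place to place, about 65 behind the front board.
- shaker_2: Glass shaker, white contents, steel screw top: a cylinder 42 in diameter, 70 high, about 0.16 kg. Origin: centre of its underside, z along its axis. Two to four of the four are there, upright in the drawer in one row across it (the unit's y), 62 from place to place, about 65 behind the front board.
- shaker_3: Glass shaker, white contents, steel screw top: a cylinder 42 in diameter, 70 high, about 0.16 kg. Origin: centre of its underside, z along its axis. Two to four of the four are there, upright in the drawer in one row across it (the unit's y), 62 from place to place, about 65 behind the front board.
- bin_empty: White plastic stack-nest bin, empty, loose, 0.26 kg. Origin: centre of its underside; x along its length. Floor inside 176 by 100, at 4; walls lean outward 14 in 100; rim at 90. Each long side has two pockets (40 wide, at x = 62 and -20, out to y = 86) with feet below (28 wide, out to y = 73, undersides at 8). Same way round, a like bin nests, 36 higher; see bin_empty_front.
- bin_empty_front (a point): Top middle of the grip tab at bin_empty's +x end. At both ends such a tab stands on the rim: 10 thick (x), 60 wide (y), middle at x = +-109, from 90 to 116 above the underside. Turned half a turn, a like bin's feet stand on the plain rim of the long sides (10 wide, from y = 62 to 72), its underside 82 above this one's, over the shakers; play about 8 mm.
- bin_cutlery: Bin of the same make and size, with spoons and forks lying on its floor that do not come loose, 0.32 kg, loose. Origin and axes as bin_empty; at the start both bins point roughly the same way.
- bin_cutlery_front (a point): Top middle of the grip tab at the +x end of bin_cutlery (x = 109, 116 above its underside).
- bin_cutlery_back (a point): Top middle of the grip tab at the -x end of bin_cutlery (x = -109, 116 above its underside).
- caddy: White cutlery caddy with three sections and cutlery standing in it, 85 by 180, about 200 high in all; loose, to be left alone. Origin: centre of its underside.
- sugar_bowl: White ceramic sugar bowl with lid, 94 in diameter, 98 high; loose, to be left alone. Origin: centre of its underside.

How it is judged (in metres and radians):
On the way, in this order (a step that is already met when the one before it is completed fails the run):
1. the drawer has been pressed and has sprung out of the unit (value of joint drawer above 0.03 m), for 0.2 s.
2. every shaker stands upright on the floor of the empty bin (x of shaker_0 in the frame of bin_empty between -0.085 and 0.085 m and y of shaker_0 in the frame of bin_empty between -0.06 and 0.06 m and z of shaker_0 in the frame of bin_empty between -0.002 and 0.012 m and angle between each of shaker_0, shaker_1, shaker_2, shaker_3's own z axis and vertical below 0.15 rad and x of shaker_1 in the frame of bin_empty between -0.085 and 0.085 m and y of shaker_1 in the frame of bin_empty between -0.06 and 0.06 m and z of shaker_1 in the frame of bin_empty between -0.002 and 0.012 m and x of shaker_2 in the frame of bin_empty between -0.085 and 0.085 m and y of shaker_2 in the frame of bin_empty between -0.06 and 0.06 m and z of shaker_2 in the frame of bin_empty between -0.002 and 0.012 m and x of shaker_3 in the frame of bin_empty between -0.085 and 0.085 m and y of shaker_3 in the frame of bin_empty between -0.06 and 0.06 m and z of shaker_3 in the frame of bin_empty between -0.002 and 0.012 m and angle between bin_empty's own z axis and vertical below 0.05 rad and height (world z) of bin_empty below 0.01 m), for 0.2 s.
At the end, for the whole second after the job is handed in: Shakers upright (0.15 rad) on the empty bin's floor, bin flat on the ledge; cutlery bin turned half a turn on its rim, level (0.05 rad), underside 77-88 mm above its underside, centres within 30 mm; drawer latched shut (joint < 0.006); all at rest (all of step 2 and z of bin_cutlery in the frame of bin_empty between 0.077 and 0.088 m and x of bin_cutlery_front in the frame of bin_empty below -0.08 m and horizontal distance between bin_cutlery and bin_empty below 0.03 m and angle between the z axis of bin_cutlery and the z axis of bin_empty, either way round below 0.05 rad and value of joint drawer below 0.006 m and linear speed of each of bin_empty, bin_cutlery, shaker_0, shaker_1, shaker_2, shaker_3 below 0.02 m/s); the robot touches nothing.
It fails at once if the cutlery caddy is pushed out of its place (more than 30 mm) (distance of caddy from where it was at the start of the episode above 0.03 m).
It fails at once if the sugar bowl is pushed out of its place (more than 30 mm) (distance of sugar_bowl from where it was at the start of the episode above 0.03 m).
Of shaker_0, shaker_1, shaker_2, shaker_3 only 2 to 4 are there at a start; the rules pass over those that are not, and their reading is None.
At some moment in a run one of bin_empty, bin_cutlery may be knocked a few centimetres aside while the robot is not near it.
It also fails if it takes over 210 s, if anything falls off the work surface, if the arm or the gripper's body presses on something with over 40 N, if the wrist force passes 120 N, or if a joint passes its speed limit or range.

## Working session

There is one attempt and no reset: what is moved stays moved. The work goes in short steps, Python scripts to look and compute and a tool call to move; the robot and the scene stay as the last step left them, time stands still between calls to the robot, and variables do not carry over. Pictures are saved under pics/ and viewed, at most 14 in all, crops included, and the job is handed in when it is done.

Besides the shell and the picture viewer there is one more tool, called after "Request:" as name(argument=value, ...) on one line, values as JSON. apply_moves: Moves the arm, as the interface text tells. Its arguments: {"type":"object","properties":{"rows":{"type":"array"}},"required":["rows"]}

```bash
ls; mkdir -p pics
cat > h.py <<'E'
import numpy as np, cv2
from bench import read_state, imaging, workorder, nets
def cam(n,save=None):
    im=imaging.get_image(n)
    if save: cv2.imwrite('pics/'+save,im['pixels'][:,:,::-1])
    return im
def ray(im,loc):
    r,c=loc
    d=np.array([(c-im['cx'])/im['fx'],(r-im['cy'])/im['fy'],1.])
    R=np.array(im['rotation'])
    if R.shape!=(3,3):
        from scipy.spatial.transform import Rotation
        R=Rotation.from_quat(R).as_matrix()
    return np.array(im['xyz'],float),R@d
def at(im,loc,z):
    o,d=ray(im,loc); return o+d*(z-o[2])/d[2]
def proj(im,p):
    R=np.array(im['rotation'])
    if R.shape!=(3,3):
        from scipy.spatial.transform import Rotation
        R=Rotation.from_quat(R).as_matrix()
    q=R.T@(np.array(p,float)-np.array(im['xyz']))
    return [im['fy']*q[1]/q[2]+im['cy'],im['fx']*q[0]/q[2]+im['cx']]
E
python3 - <<'E'
from h import *
np.set_printoptions(precision=1,suppress=True)
H={'cabinet':0,'drawer_front':115,'bin_empty':0,'bin_empty_front':116,'bin_cutlery':0,'bin_cutlery_front':116,'bin_cutlery_back':116,'caddy':0,'sugar_bowl':0}
for c in ['top','scene']:
    im=cam(c,c+'0.png'); print(c,im['xyz'],np.array(im['rotation']))
    for q,z in H.items():
        print(q,[(round(r['score'],2),np.round(r['location']),at(im,r['location'],z)) for r in nets.pinpoint(c,q)[:3]])
print(read_state())
E
```

```text
pics
top [ 451.4   -3.1 1139.3] [ 0.7 -0.7  0.  -0. ]
cabinet [(0.79, array([185., 435.]), array([ 749.9, -266.2,    0. ])), (0.6, array([237., 162.]), array([608.9, 414.9,   0. ]))]
drawer_front [(0.71, array([230., 450.]), array([ 617.5, -273.4,  115. ]))]
bin_empty [(0.61, array([284., 179.]), array([492.1, 365.8,   0. ]))]
bin_empty_front [(0.66, array([239., 162.]), array([588.7, 373.1, 116. ]))]
bin_cutlery [(0.6, array([282., 285.]), array([500.4, 105.2,   0. ]))]
bin_cutlery_front []
bin_cutlery_back [(0.57, array([331., 274.]), array([389.7, 114.5, 116. ]))]
caddy [(0.7, array([169., 296.]), array([787.2,  83.8,   0. ])), (0.52, array([233., 279.]), array([623.6, 122.7,   0. ]))]
sugar_bowl [(0.85, array([184., 220.]), array([745.9, 274.8,   0. ]))]
scene [1541.5 -214.5  771.5] [ 0.7  0.6 -0.3 -0.4]
cabinet [(0.85, array([343., 203.]), array([ 740.9, -267.4,    0. ]))]
drawer_front [(0.72, array([258., 189.]), array([ 619.8, -274.1,  115. ]))]
bin_empty [(0.7, array([228., 460.]), array([486.9, 374.1,   0. ]))]
bin_empty_front [(0.69, array([211., 489.]), array([594.5, 375.8, 116. ]))]
bin_cutlery [(0.96, array([245., 358.]), array([496.1, 109.5,   0. ]))]
bin_cutlery_front [(0.7, array([232., 371.]), array([614.1,  99.3, 116. ]))]
bin_cutlery_back [(0.81, array([179., 352.]), array([382.9, 122.1, 116. ]))]
caddy []
sugar_bowl [(0.8, array([300., 467.]), array([741. , 273.9,   0. ]))]
{'clock': 1.0, 'joints': array([-0.9,  0.4,  0. , -0. , -1.2, -0.3]), 'joint_vel': array([-0.,  0., -0.,  0.,  0., -0.]), 'joint_efforts': array([ -0. , -39.2,  18.9,   4.2,  -0. ,   0. ]), 'position': array([ 263.9, -566.5,  256.3]), 'ee_rot': array([-0.2,  1. , -0. ,  0. ]), 'contact_force': array([-0.7,  0.7, -0.2]), 'wrist_torque': array([-0., -0., -0.]), 'grasp_force': 0.0, 'gripper_width': 85.57221228077127}
```

View pics/top0.png

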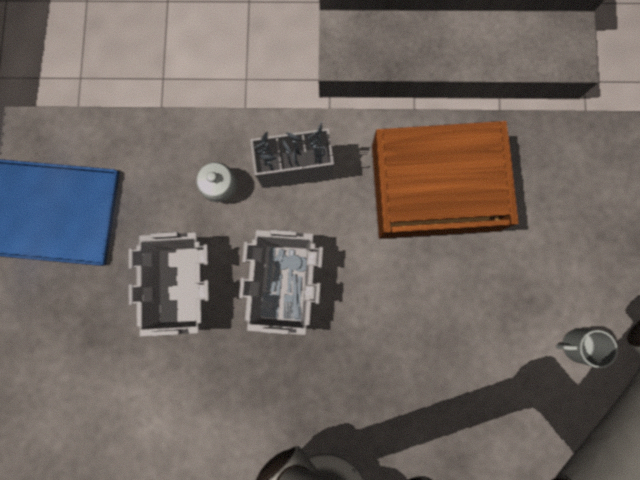

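View pics/scene0.png

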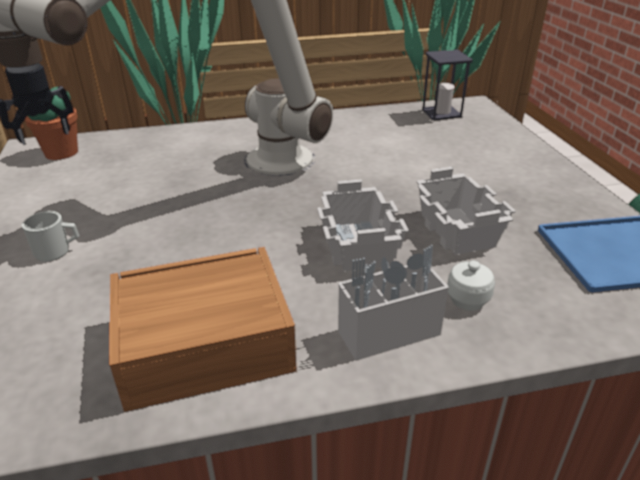

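The top view shows the cabinet at right (front edge from about (236,382) to (226,517)), the cutlery bin near (282,283), the empty bin near (284,170), and the caddy and bowl behind them. The scene view agrees. Next I'll measure the cabinet's yaw and the tool's geometry.

```bash
cat >> h.py <<'E'
from scipy.spatial.transform import Rotation as Ro
def tool(s=None):
    s=s or read_state(); R=Ro.from_quat(s['ee_rot']).as_matrix(); return np.array(s['position']),R
def wrap(a,p=2*np.pi): return (a+p/2)%p-p/2
def go(p,ydir=None,full=False):
    """delta in tool axes to world p; ydir=angle of closing line"""
    P,R=tool(); d=R.T@(np.array(p,float)-P)
    yaw=0
    if ydir is not None:
        t=R.T@np.array([np.cos(ydir),np.sin(ydir),0]); yaw=wrap(np.arctan2(-t[0],t[1]),2*np.pi if full else np.pi)
    s=read_state()
    print('at',P.round(1),'ydir',np.arctan2(R[1,1],R[0,1]).round(3),'q1,q6',np.round([s['joints'][0],s['joints'][5]],2),'delta',d.round(1),'yaw',round(float(yaw),3))
E
python3 - <<'E'
from h import *
np.set_printoptions(precision=2,suppress=True)
im=cam('top'); P,R=tool(); print(P,R,im['fx'],im['cx'],im['cy'])
px=im['pixels'][110:250,360:530]
cv2.imwrite('pics/crop1.png',cv2.resize(px,None,fx=4,fy=4,interpolation=cv2.INTER_CUBIC)[:,:,::-1])
for x in (-120,120):
  for y in (-150,150):
    for yaw in (0.055,0.075):
      c,s=np.cos(yaw),np.sin(yaw); print(x,y,yaw,np.round(proj(im,[740+c*x-s*y,-267+s*x+c*y,115]),1))
E
```

```text
[ 263.85 -566.55  256.33] [[-0.91 -0.42  0.  ]
 [-0.42  0.91 -0.  ]
 [-0.   -0.   -1.  ]] 462.68904403191505 321.09561696052566 245.45249873848164
-120 -150 0.055 [225.7 518. ]
-120 -150 0.075 [224.3 519. ]
-120 150 0.055 [231.4 383.3]
-120 150 0.075 [232.6 384.5]
120 -150 0.055 [122.4 508.3]
120 -150 0.075 [121.2 507.1]
120 150 0.055 [128.2 377.4]
120 150 0.075 [129.6 376.4]
```

View pics/crop1.png

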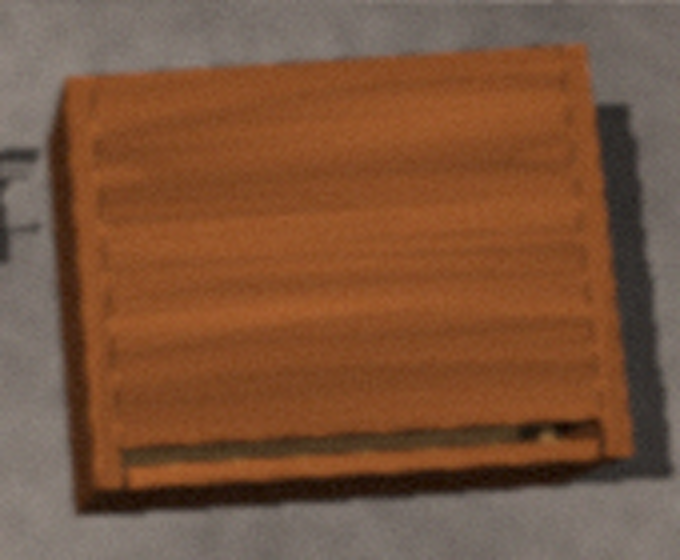

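Run:
```python
from h import *
go([578,-278.3,95],0.07); go([578,-278.3,95],0.07+np.pi,True);go([578,-278.3,95],0.07,True)
```

```text
at [ 263.9 -566.6  256.3] ydir 2.007 q1,q6 [-0.88 -0.26] delta [-406.5  128.7  161.3] yaw -1.205
at [ 263.9 -566.6  256.3] ydir 2.007 q1,q6 [-0.88 -0.26] delta [-406.5  128.7  161.3] yaw -1.205
at [ 263.9 -566.6  256.3] ydir 2.007 q1,q6 [-0.88 -0.26] delta [-406.5  128.7  161.3] yaw 1.937
```

Request:
apply_moves(rows=[{"hand": -1,"delta_pos": [-35,11,0],"yaw": -0.1},{"hand": -1,"delta_pos": [-70,22,0],"yaw": -0.2},{"hand": -1,"delta_pos": [-105,33,0],"yaw": -0.3},{"hand": -1,"delta_pos": [-140,44,0],"yaw": -0.4},{"hand": -1,"delta_pos": [-175,55,10],"yaw": -0.5},{"hand": -1,"delta_pos": [-210,66,25],"yaw": -0.6},{"hand": -1,"delta_pos": [-245,78,40],"yaw": -0.72},{"hand": -1,"delta_pos": [-280,89,50],"yaw": -0.84},{"hand": -1,"delta_pos": [-315,100,60],"yaw": -0.96},{"hand": -1,"delta_pos": [-350,111,70],"yaw": -1.08},{"hand": -1,"delta_pos": [-380,120,80],"yaw": -1.205},{"hand": -1,"delta_pos": [-406,129,90],"yaw": -1.205}])

```text
clock: 2.05
position: [579.2, -276.5, 165.9]
ee_rot: [0.733, -0.68, 0.0, -0.0]
contact_force: [-0.0, -0.6, -0.4]
gripper_width: -0.1
grasp_force: 0.0
```

Run:
```python
from h import *
go([578,-278.3,95],0.07)
```

```text
at [ 579.2 -276.5  165.9] ydir -3.066 q1,q6 [-0.19  0.27] delta [ 1.6  1.4 70.9] yaw 0.006
```

Request:
apply_moves(rows=[{"hand": -1,"delta_pos": [1.5,1,35],"yaw": 0},{"hand": -1,"delta_pos": [1.5,1,71],"yaw": 0},{"hand": -1,"delta_pos": [1.5,1,71],"yaw": 0},{"hand": -1,"delta_pos": [1.5,-5,71],"yaw": 0},{"hand": -1,"delta_pos": [1.5,-11,71],"yaw": 0},{"hand": -1,"delta_pos": [1.5,-15,71],"yaw": 0},{"hand": -1,"delta_pos": [1.5,-18,71],"yaw": 0},{"hand": -1,"delta_pos": [1.5,-20,71],"yaw": 0},{"hand": -1,"delta_pos": [1.5,-22,71],"yaw": 0}])

```text
clock: 2.8
position: [599.2, -278.7, 97.1]
ee_rot: [0.731, -0.682, 0.0, 0.0]
contact_force: [-6.3, 0.1, 6.3]
gripper_width: -0.1
grasp_force: 4.6
```

Request:
apply_moves(rows=[{"hand": -1,"delta_pos": [0,-1,0],"yaw": 0},{"hand": -1,"delta_pos": [0,-2,0],"yaw": 0},{"hand": -1,"delta_pos": [0,-3,0],"yaw": 0}])

```text
clock: 3.05
position: [600.6, -278.6, 97.2]
ee_rot: [0.731, -0.682, -0.001, 0.001]
contact_force: [-8.0, -0.3, 7.9]
gripper_width: 0.3
grasp_force: 5.3
```

Request:
apply_moves(rows=[{"hand": -1,"delta_pos": [0,-1,0],"yaw": 0},{"hand": -1,"delta_pos": [0,-2,0],"yaw": 0},{"hand": -1,"delta_pos": [0,-3,0],"yaw": 0}])

```text
clock: 3.3
position: [603.3, -278.4, 97.2]
ee_rot: [0.731, -0.682, -0.001, 0.001]
contact_force: [-8.6, 0.4, 7.9]
gripper_width: 0.1
grasp_force: 5.7
```

Request:
apply_moves(rows=[{"hand": -1,"delta_pos": [0,-1,0],"yaw": 0},{"hand": -1,"delta_pos": [0,-2,0],"yaw": 0},{"hand": -1,"delta_pos": [0,-3,0],"yaw": 0}])

```text
clock: 3.55
position: [605.9, -278.2, 97.2]
ee_rot: [0.731, -0.682, -0.002, 0.002]
contact_force: [-8.6, 0.6, 8.7]
gripper_width: -0.1
grasp_force: 5.9
```

Request:
apply_moves(rows=[{"hand": -1,"delta_pos": [0,-1,0],"yaw": 0},{"hand": -1,"delta_pos": [0,-2,0],"yaw": 0},{"hand": -1,"delta_pos": [0,-3,0],"yaw": 0}])

```text
clock: 3.8
position: [607.4, -278.0, 97.2]
ee_rot: [0.731, -0.682, -0.003, 0.003]
contact_force: [-13.7, -0.5, 13.1]
gripper_width: 0.1
grasp_force: 8.5
```

Request:
apply_moves(rows=[{"hand": -1,"delta_pos": [0,-1,0],"yaw": 0},{"hand": -1,"delta_pos": [0,-1,0],"yaw": 0},{"hand": -1,"delta_pos": [0,10,0],"yaw": 0},{"hand": -1,"delta_pos": [0,40,0],"yaw": 0},{"hand": -1,"delta_pos": [0,75,0],"yaw": 0},{"hand": -1,"delta_pos": [0,85,-40],"yaw": 0},{"hand": -1,"delta_pos": [0,85,-80],"yaw": 0},{"hand": -1,"delta_pos": [0,85,-120],"yaw": 0},{"hand": -0.2,"delta_pos": [0,85,-120],"yaw": 0}])

```text
clock: 4.55
position: [530.6, -285.4, 225.8]
ee_rot: [0.732, -0.681, 0.009, -0.003]
contact_force: [0.9, -0.8, 0.2]
gripper_width: 10.8
grasp_force: 0.0
```

Run:
```python
from h import *
for c in ('top','scene'):
    im=cam(c,c+'1.png')
    for r in nets.pinpoint(c,'drawer_front')[:2]: print(c,r['score'],at(im,r['location'],115).round(1))
    if c=='top': cv2.imwrite('pics/crop2.png',cv2.resize(im['pixels'][110:270,360:530],None,fx=3.5,fy=3.5,interpolation=cv2.INTER_CUBIC)[:,:,::-1])
print(read_state()['gripper_width'])
```

```text
scene 0.57 [ 577.4 -273.8  115. ]
34.1852189932885
```

View pics/crop2.png

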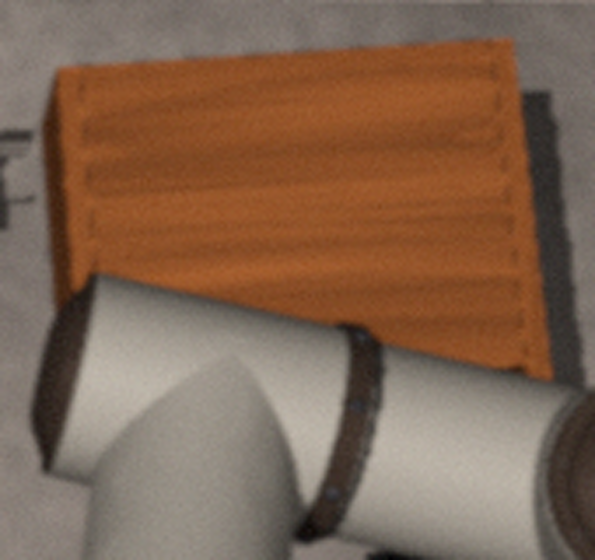

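Run:
```python
from h import *
go([576.5,-279,118],0.07)
```

```text
at [ 526.2 -283.   214.8] ydir -3.072 q1,q6 [-0.22  0.29] delta [ -0.4 -50.6  96.8] yaw -0.0
```

Request:
apply_moves(rows=[{"hand": 0,"delta_pos": [0,-25,0],"yaw": 0},{"hand": 0,"delta_pos": [0,-50,0],"yaw": 0},{"hand": 0,"delta_pos": [0,-50.5,35],"yaw": 0},{"hand": 0,"delta_pos": [0,-50.5,70],"yaw": 0},{"hand": 0,"delta_pos": [0,-50.5,97],"yaw": 0},{"hand": 0,"delta_pos": [0,-50.5,97],"yaw": 0},{"hand": -1,"delta_pos": [0,-50.5,97],"yaw": 0},{"hand": -1,"delta_pos": [0,-50.5,97],"yaw": 0},{"hand": -1,"delta_pos": [0,-50.5,97],"yaw": 0},{"hand": -1,"delta_pos": [0,-50.5,97],"yaw": 0},{"hand": -1,"delta_pos": [0,-50.5,97],"yaw": 0},{"hand": -1,"delta_pos": [0,-50.5,97],"yaw": 0}])

```text
clock: 5.75
position: [578.1, -280.2, 120.3]
ee_rot: [0.732, -0.682, 0.002, -0.001]
contact_force: [0.5, -0.9, 3.0]
gripper_width: 10.3
grasp_force: 61.7
```

Request:
apply_moves(rows=[{"hand": -1,"delta_pos": [0,8,0],"yaw": 0},{"hand": -1,"delta_pos": [0,17,0],"yaw": 0},{"hand": -1,"delta_pos": [0,26,0],"yaw": 0},{"hand": -1,"delta_pos": [0,35,0],"yaw": 0},{"hand": -1,"delta_pos": [0,44,0],"yaw": 0},{"hand": -1,"delta_pos": [0,53,0],"yaw": 0},{"hand": -1,"delta_pos": [0,62,0],"yaw": 0},{"hand": -1,"delta_pos": [0,71,0],"yaw": 0},{"hand": -1,"delta_pos": [0,80,0],"yaw": 0},{"hand": -1,"delta_pos": [0,89,0],"yaw": 0},{"hand": -1,"delta_pos": [0,97,0],"yaw": 0},{"hand": -1,"delta_pos": [0,102,0],"yaw": 0}])

```text
clock: 6.75
position: [475.4, -288.0, 120.2]
ee_rot: [0.732, -0.682, 0.002, -0.0]
contact_force: [3.2, -3.1, 6.7]
gripper_width: 10.4
grasp_force: 62.3
```

Request:
apply_moves(rows=[{"hand": -1,"delta_pos": [0,1,0],"yaw": 0},{"hand": -1,"delta_pos": [0,2,0],"yaw": 0},{"hand": -1,"delta_pos": [0,2,0],"yaw": 0}])

```text
clock: 7.0
position: [473.7, -288.1, 120.2]
ee_rot: [0.732, -0.682, 0.002, -0.0]
contact_force: [3.0, -2.3, 7.9]
gripper_width: 10.7
grasp_force: 62.3
```

Request:
apply_moves(rows=[{"hand": 0,"delta_pos": [0,0,0],"yaw": 0},{"hand": 0,"delta_pos": [0,0,0],"yaw": 0},{"hand": 0,"delta_pos": [0,0,0],"yaw": 0},{"hand": 0.3,"delta_pos": [0,0,-40],"yaw": 0},{"hand": 0.5,"delta_pos": [-20,5,-80],"yaw": 0},{"hand": 0.5,"delta_pos": [-55,15,-110],"yaw": 0},{"hand": 0.5,"delta_pos": [-95,20,-120],"yaw": 0},{"hand": 0.5,"delta_pos": [-135,30,-130],"yaw": 0},{"hand": 0.5,"delta_pos": [-175,40,-130],"yaw": 0},{"hand": 0.5,"delta_pos": [-215,50,-130],"yaw": 0},{"hand": 0.5,"delta_pos": [-250,55,-130],"yaw": 0},{"hand": 0.5,"delta_pos": [-273,55,-130],"yaw": 0}])

```text
clock: 8.0
position: [396.1, -16.7, 247.7]
ee_rot: [0.732, -0.681, -0.001, 0.001]
contact_force: [0.4, 0.4, -0.3]
gripper_width: 63.7
grasp_force: 0.0
```

```bash
cat > look.py <<'E'
from h import *
def look(tag,Q=('drawer_front:115','shaker_0:24','bin_empty:0','bin_empty_front:116','bin_cutlery:0','bin_cutlery_front:116','bin_cutlery_back:116'),cams=('top','scene')):
    for c in cams:
        im=cam(c,f'{c}_{tag}.png')
        for q in Q:
            q,z=q.split(':')
            print(c,q,*[(round(r['score'],2),at(im,r['location'],float(z)).round(0)[:2].tolist()) for r in nets.pinpoint(c,q)[:5] if r['score']>.3])
E
python3 - <<'E'
from look import *
look('a')
im=cv2.imread('pics/top_a.png'); cv2.imwrite('pics/crop3.png',cv2.resize(im[110:340,110:530],None,fx=1.9,fy=1.9,interpolation=cv2.INTER_CUBIC))
E
```

```text
top drawer_front (0.77, [467.0, -289.0])
top shaker_0 (0.75, [549.0, -246.0]) (0.72, [541.0, -318.0]) (0.62, [555.0, -372.0])
top bin_empty (0.96, [493.0, 366.0]) (0.75, [553.0, -253.0])
top bin_empty_front (0.76, [598.0, 374.0])
top bin_cutlery (0.94, [490.0, 104.0])
top bin_cutlery_front (0.98, [608.0, 112.0])
top bin_cutlery_back (0.74, [387.0, 110.0])
scene drawer_front (0.94, [476.0, -284.0])
scene shaker_0 (0.81, [544.0, -308.0]) (0.63, [554.0, -367.0]) (0.6, [549.0, -249.0])
scene bin_empty (0.82, [495.0, 369.0])
scene bin_empty_front (0.57, [603.0, 371.0])
scene bin_cutlery (0.72, [504.0, 106.0]) (0.41, [527.0, -313.0])
scene bin_cutlery_front (0.56, [604.0, 106.0])
scene bin_cutlery_back (0.73, [383.0, 127.0])
```

View pics/crop3.png

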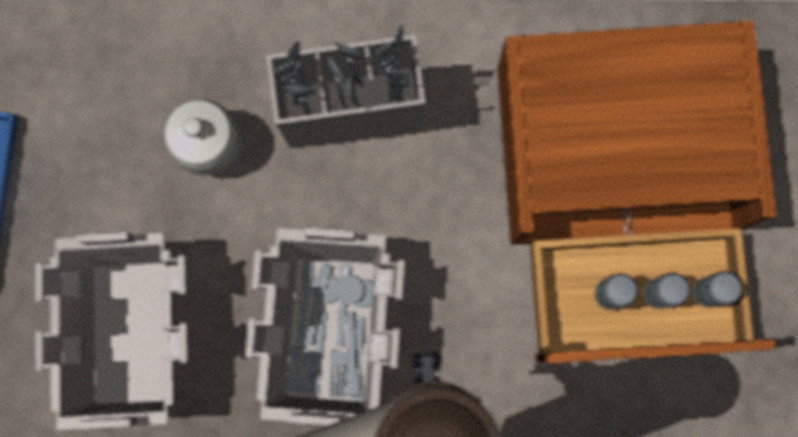

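Top view: the drawer is open with three shakers, at about (262,437), (262,462) and (261,489). The empty bin is unmoved, at yaw of about 0.04.

Run:
```python
from h import *
go([544.3,-249.5,76],0.07)
im=cam('top')
# refine circle tops
px=im['pixels'].astype(int); r=px[240:285,420:505]; m=((r[:,:,2]>=r[:,:,0]-8)&(r.sum(2)>200)).astype(np.uint8)
n,l,st,c=cv2.connectedComponentsWithStats(m)
for i in range(1,n):
    if st[i,4]>60: print(st[i],at(im,[c[i][1]+240,c[i][0]+420],85).round(1))
for p in [(544.3,-249.5),(548.6,-311),(553,-373)]: print(np.round(proj(im,[*p,94]),1))
b=np.array([494,367.5]);y=.04;R=np.array([[np.cos(y),-np.sin(y)],[np.sin(y),np.cos(y)]])
for q in [(-40,24),(-40,-24),(40,0)]: print(q,b+R@q)
```

```text
at [399.4 -18.8 248.3] ydir -3.072 q1,q6 [ 0.36 -0.29] delta [ 240.2 -128.6  172.2] yaw -0.001
[  4  15  21  17 271] [ 545.3 -243.9   85. ]
[ 29  14  24  17 289] [ 546.8 -304.6   85. ]
[ 55  14  25  17 294] [ 550.  -366.3   85. ]
[263.1 438.1]
[261.6 465.4]
[260. 493.]
(-40, 24) [453.07225171 389.88122919]
(-40, -24) [454.99173975 341.91962407]
(40, 0) [533.96800427 369.09957337]
```

Request:
apply_moves(rows=[{"hand": 0.6,"delta_pos": [36,-19,0],"yaw": 0},{"hand": 0.6,"delta_pos": [72,-38,0],"yaw": 0},{"hand": 0.6,"delta_pos": [108,-58,0],"yaw": 0},{"hand": 0.6,"delta_pos": [144,-77,10],"yaw": 0},{"hand": 0.6,"delta_pos": [180,-97,20],"yaw": 0},{"hand": 0.6,"delta_pos": [215,-116,30],"yaw": 0},{"hand": 0.6,"delta_pos": [240,-130,40],"yaw": 0},{"hand": 0.6,"delta_pos": [240,-130,60],"yaw": 0},{"hand": 0.6,"delta_pos": [240,-130,90],"yaw": 0},{"hand": 0.6,"delta_pos": [240,-130,120],"yaw": 0},{"hand": 0.6,"delta_pos": [240,-130,150],"yaw": 0},{"hand": 0.6,"delta_pos": [240,-130,172],"yaw": 0}])

```text
clock: 9.85
position: [544.7, -248.7, 73.5]
ee_rot: [0.731, -0.682, -0.001, 0.001]
contact_force: [0.3, 0.1, -0.7]
gripper_width: 68.4
grasp_force: 0.0
```

Request:
apply_moves(rows=[{"hand": 0.6,"delta_pos": [0,0,0],"yaw": 0},{"hand": -1,"delta_pos": [0,0,0],"yaw": 0},{"hand": -1,"delta_pos": [0,0,0],"yaw": 0},{"hand": -1,"delta_pos": [0,0,0],"yaw": 0},{"hand": -1,"delta_pos": [0,0,0],"yaw": 0},{"hand": -1,"delta_pos": [0,0,0],"yaw": 0}])

```text
clock: 10.35
position: [546.7, -249.0, 78.2]
ee_rot: [0.732, -0.682, 0.001, -0.001]
contact_force: [-0.5, 0.4, 3.3]
gripper_width: 40.9
grasp_force: 60.5
```

Request:
apply_moves(rows=[{"hand": -1,"delta_pos": [0,0,-30],"yaw": 0},{"hand": -1,"delta_pos": [0,0,-65],"yaw": 0},{"hand": -1,"delta_pos": [0,0,-100],"yaw": 0},{"hand": -1,"delta_pos": [-20,0,-130],"yaw": 0},{"hand": -1,"delta_pos": [-50,3,-150],"yaw": 0},{"hand": -1,"delta_pos": [-90,6,-155],"yaw": 0},{"hand": -1,"delta_pos": [-130,9,-155],"yaw": 0},{"hand": -1,"delta_pos": [-170,12,-155],"yaw": 0},{"hand": -1,"delta_pos": [-210,15,-155],"yaw": 0},{"hand": -1,"delta_pos": [-250,18,-155],"yaw": 0},{"hand": -1,"delta_pos": [-290,21,-155],"yaw": 0},{"hand": -1,"delta_pos": [-330,24,-155],"yaw": 0}])

```text
clock: 11.35
position: [497.6, 80.3, 231.8]
ee_rot: [0.731, -0.682, -0.0, -0.0]
contact_force: [0.2, 0.3, -1.1]
gripper_width: 40.5
grasp_force: 61.1
```

Request:
apply_moves(rows=[{"hand": -1,"delta_pos": [-40,3,0],"yaw": 0},{"hand": -1,"delta_pos": [-80,6,0],"yaw": 0},{"hand": -1,"delta_pos": [-120,9,0],"yaw": 0},{"hand": -1,"delta_pos": [-160,12,0],"yaw": 0},{"hand": -1,"delta_pos": [-200,15,0],"yaw": 0},{"hand": -1,"delta_pos": [-240,18,0],"yaw": 0},{"hand": -1,"delta_pos": [-275,20,0],"yaw": 0},{"hand": -1,"delta_pos": [-300,22,0],"yaw": 0},{"hand": -1,"delta_pos": [-314,23,0],"yaw": 0},{"hand": -1,"delta_pos": [-314,23,0],"yaw": 0},{"hand": -1,"delta_pos": [-314,23,0],"yaw": 0}])

```text
clock: 12.27
position: [453.4, 390.1, 231.0]
ee_rot: [0.732, -0.682, -0.0, 0.001]
contact_force: [-0.3, 0.0, -1.4]
gripper_width: 40.6
grasp_force: 61.1
```

Run:
```python
from look import *
go([453.1,389.9,58],0.07)
look('b',('bin_empty:0','bin_empty_front:116','shaker_0:24'))
im=cv2.imread('pics/top_b.png'); cv2.imwrite('pics/crop4.png',cv2.resize(im[200:360,110:350],None,fx=3,fy=3,interpolation=cv2.INTER_CUBIC))
```

```text
at [453.4 390.1 231. ] ydir -3.071 q1,q6 [ 0.98 -0.91] delta [-0.00e+00  1.00e-01  1.73e+02] yaw 0.001
top bin_empty (0.86, [490.0, 367.0]) (0.59, [468.0, -318.0]) (0.35, [626.0, 120.0])
top bin_empty_front (0.67, [589.0, 370.0])
top shaker_0 (0.8, [552.0, -374.0]) (0.76, [460.0, 457.0]) (0.54, [548.0, -310.0])
scene bin_empty (0.66, [499.0, 362.0])
scene bin_empty_front (0.93, [600.0, 381.0]) (0.4, [658.0, 61.0])
scene shaker_0 (0.93, [554.0, -365.0]) (0.77, [540.0, -307.0]) (0.58, [179.0, 544.0])
```

View pics/crop4.png

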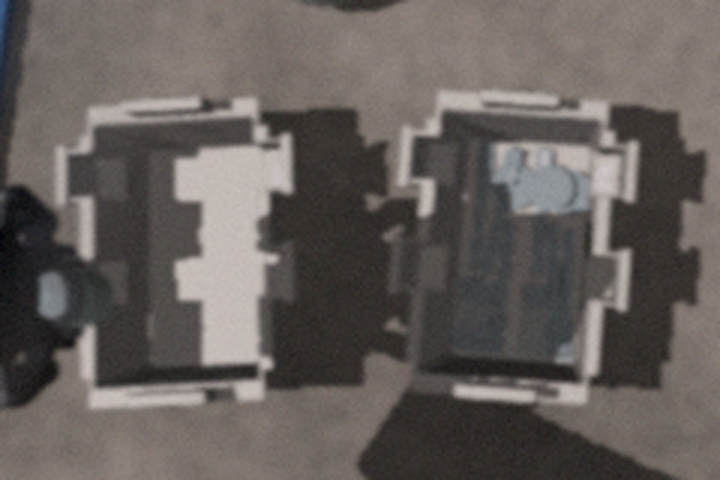

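Run:
```python
from h import *
im=cam('top'); print(Ro.from_quat(im['rotation']).as_matrix().round(3))
P=lambda a,b,z=90: at(im,[200+b/3,110+a/3],z).round(1)[:2]
print('empty',[P(*q) for q in ((90,108),(258,100),(268,400),(90,406))], 'tabs',P(162,104,116),P(163,395,116))
print('cut',[P(*q) for q in ((440,93),(608,100),(588,402),(418,395))],'tabs',P(520,99,116),P(494,392,116))
```

```text
[[ 0.015 -0.992  0.123]
 [-1.    -0.013  0.017]
 [-0.016 -0.123 -0.992]]
empty [array([598.1, 433.1]), array([605.9, 303.7]), array([379.5, 285.2]), array([373. , 418.8])] tabs [598.2 368.2] [383.7 355.2]
cut [array([613.1, 163.9]), array([609.3,  34.9]), array([381.8,  46. ]), array([385., 173.])] tabs [605.3  99.7] [389.6 113.3]
```

Request:
apply_moves(rows=[{"hand": -1,"delta_pos": [6,3,35],"yaw": 0},{"hand": -1,"delta_pos": [6,3,70],"yaw": 0},{"hand": -1,"delta_pos": [6,3,105],"yaw": 0},{"hand": -1,"delta_pos": [6,3,130],"yaw": 0},{"hand": -1,"delta_pos": [6,3,150],"yaw": 0},{"hand": -1,"delta_pos": [6,3,160],"yaw": 0},{"hand": -1,"delta_pos": [6,3,166],"yaw": 0},{"hand": -1,"delta_pos": [6,3,170],"yaw": 0},{"hand": -1,"delta_pos": [6,3,172],"yaw": 0},{"hand": -1,"delta_pos": [6,3,173],"yaw": 0},{"hand": -1,"delta_pos": [6,3,173],"yaw": 0}])

```text
clock: 13.63
position: [451.7, 384.6, 59.3]
ee_rot: [0.731, -0.682, -0.0, -0.001]
contact_force: [-0.5, -0.3, -1.7]
gripper_width: 41.0
grasp_force: 61.1
```

Request:
apply_moves(rows=[{"hand": -1,"delta_pos": [0,0,1],"yaw": 0},{"hand": -1,"delta_pos": [0,0,2],"yaw": 0},{"hand": -1,"delta_pos": [0,0,2],"yaw": 0}])

```text
clock: 13.88
position: [451.7, 384.7, 58.2]
ee_rot: [0.732, -0.682, 0.0, -0.001]
contact_force: [-1.0, -0.4, 4.8]
gripper_width: 41.3
grasp_force: 61.8
```

Request:
apply_moves(rows=[{"hand": 0.2,"delta_pos": [0,0,0],"yaw": 0},{"hand": 0.2,"delta_pos": [0,0,0],"yaw": 0},{"hand": 0.2,"delta_pos": [0,0,0],"yaw": 0},{"hand": 0.2,"delta_pos": [0,0,-15],"yaw": 0},{"hand": 0.2,"delta_pos": [0,0,-45],"yaw": 0},{"hand": 0.2,"delta_pos": [0,0,-85],"yaw": 0},{"hand": 0.2,"delta_pos": [0,0,-125],"yaw": 0},{"hand": 0.6,"delta_pos": [30,-2,-155],"yaw": 0},{"hand": 0.6,"delta_pos": [65,-5,-170],"yaw": 0},{"hand": 0.6,"delta_pos": [105,-8,-175],"yaw": 0},{"hand": 0.6,"delta_pos": [145,-11,-175],"yaw": 0},{"hand": 0.6,"delta_pos": [185,-14,-175],"yaw": 0}])

```text
clock: 14.88
position: [478.2, 199.0, 232.2]
ee_rot: [0.732, -0.682, 0.0, -0.001]
contact_force: [0.8, -0.2, -0.5]
gripper_width: 68.6
grasp_force: 0.0
```

Run:
```python
from look import *
go([549,-310.5,76],0.07)
look('c',('bin_empty:0','bin_empty_front:116','shaker_0:4','shaker_0:24','drawer_front:115'))
im=cv2.imread('pics/top_c.png'); cv2.imwrite('pics/crop5.png',cv2.resize(im[200:360,110:350],None,fx=3,fy=3,interpolation=cv2.INTER_CUBIC))
```

```text
at [478.2 199.  232.2] ydir -3.071 q1,q6 [ 0.71 -0.64] delta [513.5 -34.3 155.6] yaw 0.001
top bin_empty
top bin_empty_front (0.6, [593.0, 367.0]) (0.54, [389.0, 109.0])
top shaker_0 (0.65, [562.0, -380.0]) (0.56, [549.0, -318.0])
top shaker_0 (0.65, [560.0, -374.0]) (0.56, [548.0, -312.0])
top drawer_front
scene bin_empty (0.58, [493.0, 365.0]) (0.38, [517.0, -313.0])
scene bin_empty_front
scene shaker_0 (0.95, [520.0, -312.0]) (0.84, [526.0, -372.0]) (0.76, [456.0, 397.0]) (0.55, [451.0, 157.0])
scene shaker_0 (0.95, [547.0, -309.0]) (0.84, [553.0, -368.0]) (0.76, [484.0, 381.0]) (0.55, [479.0, 147.0])
scene drawer_front (0.68, [478.0, -287.0])
```

View pics/crop5.png

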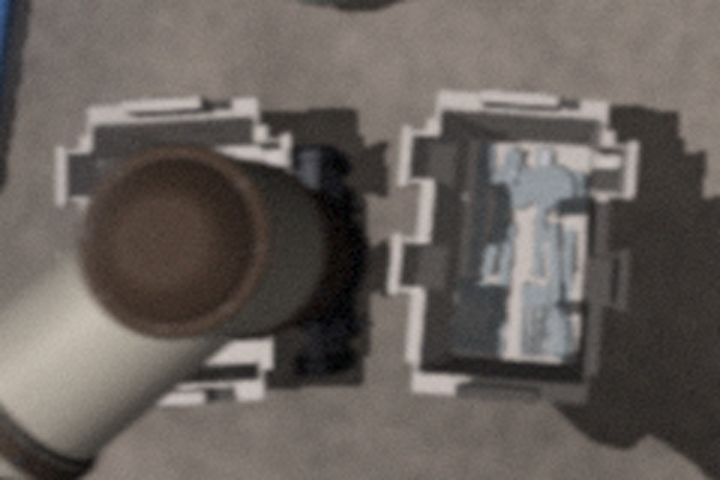

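The arm hides the empty bin here, but its visible rim has not moved and the scene camera sees the shaker in it. I'll continue with the second shaker.

Request:
apply_moves(rows=[{"hand": 0.6,"delta_pos": [40,-3,0],"yaw": 0},{"hand": 0.6,"delta_pos": [80,-5,0],"yaw": 0},{"hand": 0.6,"delta_pos": [120,-8,0],"yaw": 0},{"hand": 0.6,"delta_pos": [160,-11,0],"yaw": 0},{"hand": 0.6,"delta_pos": [200,-13,0],"yaw": 0},{"hand": 0.6,"delta_pos": [240,-16,0],"yaw": 0},{"hand": 0.6,"delta_pos": [280,-19,0],"yaw": 0},{"hand": 0.6,"delta_pos": [320,-21,0],"yaw": 0},{"hand": 0.6,"delta_pos": [360,-24,0],"yaw": 0},{"hand": 0.6,"delta_pos": [400,-27,0],"yaw": 0},{"hand": 0.6,"delta_pos": [440,-29,0],"yaw": 0},{"hand": 0.6,"delta_pos": [480,-32,10],"yaw": 0}])

```text
clock: 16.48
position: [545.0, -278.2, 223.2]
ee_rot: [0.732, -0.682, 0.002, -0.001]
contact_force: [1.8, 0.9, 1.6]
gripper_width: 68.3
grasp_force: 0.0
```

Request:
apply_moves(rows=[{"hand": 0.6,"delta_pos": [25,-2,10],"yaw": 0},{"hand": 0.6,"delta_pos": [33,-2,35],"yaw": 0},{"hand": 0.6,"delta_pos": [33,-2,70],"yaw": 0},{"hand": 0.6,"delta_pos": [33,-2,100],"yaw": 0},{"hand": 0.6,"delta_pos": [33,-2,130],"yaw": 0},{"hand": 0.6,"delta_pos": [33,-2,145],"yaw": 0},{"hand": 0.6,"delta_pos": [33,-2,145],"yaw": 0},{"hand": -1,"delta_pos": [33,-2,145],"yaw": 0},{"hand": -1,"delta_pos": [33,-2,145],"yaw": 0},{"hand": -1,"delta_pos": [33,-2,145],"yaw": 0},{"hand": -1,"delta_pos": [33,-2,145],"yaw": 0},{"hand": -1,"delta_pos": [33,-2,145],"yaw": 0}])

```text
clock: 17.48
position: [548.1, -308.8, 77.2]
ee_rot: [0.731, -0.682, 0.0, -0.0]
contact_force: [0.5, 1.5, 1.2]
gripper_width: 40.8
grasp_force: 60.6
```

Run:
```python
from h import *
go([453,337,231],0.07)
```

```text
at [ 548.1 -308.8   77.2] ydir -3.072 q1,q6 [-0.26  0.33] delta [-650.8   49.6 -154. ] yaw -0.0
```

Request:
apply_moves(rows=[{"hand": -1,"delta_pos": [0,0,-30],"yaw": 0},{"hand": -1,"delta_pos": [0,0,-65],"yaw": 0},{"hand": -1,"delta_pos": [0,0,-100],"yaw": 0},{"hand": -1,"delta_pos": [-20,0,-130],"yaw": 0},{"hand": -1,"delta_pos": [-50,3,-150],"yaw": 0},{"hand": -1,"delta_pos": [-90,6,-155],"yaw": 0},{"hand": -1,"delta_pos": [-130,9,-155],"yaw": 0},{"hand": -1,"delta_pos": [-170,12,-155],"yaw": 0},{"hand": -1,"delta_pos": [-210,15,-155],"yaw": 0},{"hand": -1,"delta_pos": [-250,18,-155],"yaw": 0},{"hand": -1,"delta_pos": [-290,21,-155],"yaw": 0},{"hand": -1,"delta_pos": [-330,24,-155],"yaw": 0}])

```text
clock: 18.48
position: [499.7, 20.2, 231.5]
ee_rot: [0.731, -0.682, -0.0, -0.0]
contact_force: [2.0, -0.2, -1.6]
gripper_width: 40.8
grasp_force: 61.2
```

Request:
apply_moves(rows=[{"hand": -1,"delta_pos": [-40,3,0],"yaw": 0},{"hand": -1,"delta_pos": [-80,6,0],"yaw": 0},{"hand": -1,"delta_pos": [-120,9,0],"yaw": 0},{"hand": -1,"delta_pos": [-160,12,0],"yaw": 0},{"hand": -1,"delta_pos": [-200,15,0],"yaw": 0},{"hand": -1,"delta_pos": [-240,18,0],"yaw": 0},{"hand": -1,"delta_pos": [-275,21,0],"yaw": 0},{"hand": -1,"delta_pos": [-305,24,0],"yaw": 0},{"hand": -1,"delta_pos": [-321,26,0],"yaw": 0},{"hand": -1,"delta_pos": [-321,26,0],"yaw": 0},{"hand": -1,"delta_pos": [-321,26,0],"yaw": 0}])

```text
clock: 19.4
position: [452.0, 337.0, 230.9]
ee_rot: [0.732, -0.682, -0.0, 0.001]
contact_force: [-0.4, -0.4, -2.0]
gripper_width: 41.2
grasp_force: 61.2
```

Run:
```python
from look import *
go([453,337,59],0.07)
look('d',('bin_empty:0','bin_empty_front:116','shaker_0:4'))
im=cv2.imread('pics/top_d.png'); cv2.imwrite('pics/crop6.png',cv2.resize(im[200:360,110:350],None,fx=3,fy=3,interpolation=cv2.INTER_CUBIC))
```

```text
at [452.  337.  230.9] ydir -3.071 q1,q6 [ 0.93 -0.86] delta [-1.000e-01 -1.200e+00  1.719e+02] yaw 0.001
top bin_empty (0.91, [489.0, 362.0]) (0.4, [500.0, 99.0])
top bin_empty_front (0.56, [592.0, 371.0]) (0.46, [390.0, 109.0])
top shaker_0 (0.77, [452.0, 391.0]) (0.63, [557.0, -378.0]) (0.42, [461.0, 388.0])
scene bin_empty (0.93, [500.0, 365.0]) (0.75, [740.0, -264.0])
scene bin_empty_front (0.96, [609.0, 366.0])
scene shaker_0 (0.95, [455.0, 388.0]) (0.83, [527.0, -375.0]) (0.77, [137.0, 505.0])
```

View pics/crop6.png

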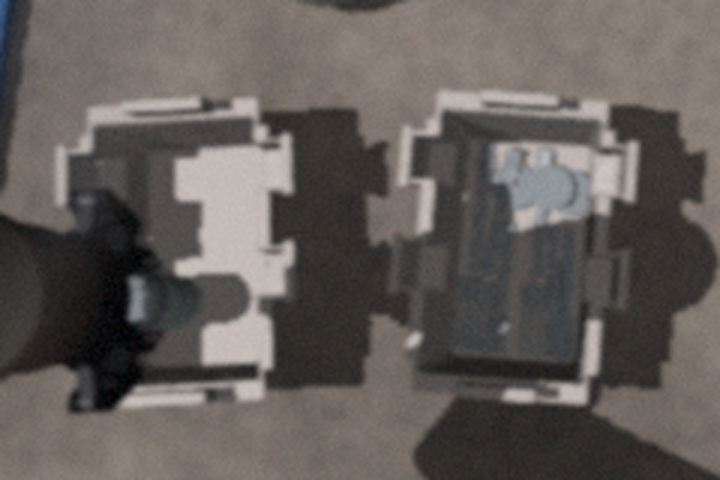

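The bin has not moved and the second shaker hangs above its slot, so I'll lower it.

Request:
apply_moves(rows=[{"hand": -1,"delta_pos": [0,-1,35],"yaw": 0},{"hand": -1,"delta_pos": [0,-1,70],"yaw": 0},{"hand": -1,"delta_pos": [0,-1,105],"yaw": 0},{"hand": -1,"delta_pos": [0,-1,130],"yaw": 0},{"hand": -1,"delta_pos": [0,-1,150],"yaw": 0},{"hand": -1,"delta_pos": [0,-1,160],"yaw": 0},{"hand": -1,"delta_pos": [0,-1,166],"yaw": 0},{"hand": -1,"delta_pos": [0,-1,170],"yaw": 0},{"hand": -1,"delta_pos": [0,-1,172],"yaw": 0},{"hand": -1,"delta_pos": [0,-1,173.5],"yaw": 0},{"hand": -1,"delta_pos": [0,-1,174],"yaw": 0},{"hand": -1,"delta_pos": [0,-1,174],"yaw": 0}])

```text
clock: 20.8
position: [453.9, 337.5, 58.1]
ee_rot: [0.731, -0.682, -0.0, -0.001]
contact_force: [-0.7, -0.1, -3.5]
gripper_width: 40.9
grasp_force: 61.2
```

Request:
apply_moves(rows=[{"hand": -1,"delta_pos": [0,0,1],"yaw": 0},{"hand": -1,"delta_pos": [0,0,1.5],"yaw": 0},{"hand": -1,"delta_pos": [0,0,1.5],"yaw": 0}])

```text
clock: 21.05
position: [454.0, 337.6, 57.2]
ee_rot: [0.732, -0.682, 0.0, -0.001]
contact_force: [-1.8, -0.1, 4.5]
gripper_width: 41.0
grasp_force: 62.0
```

Request:
apply_moves(rows=[{"hand": 0.2,"delta_pos": [0,0,0],"yaw": 0},{"hand": 0.2,"delta_pos": [0,0,0],"yaw": 0},{"hand": 0.2,"delta_pos": [0,0,0],"yaw": 0},{"hand": 0.2,"delta_pos": [0,0,-15],"yaw": 0},{"hand": 0.2,"delta_pos": [0,0,-45],"yaw": 0},{"hand": 0.2,"delta_pos": [0,0,-85],"yaw": 0},{"hand": 0.2,"delta_pos": [0,0,-125],"yaw": 0},{"hand": 0.6,"delta_pos": [30,-2,-155],"yaw": 0},{"hand": 0.6,"delta_pos": [65,-5,-170],"yaw": 0},{"hand": 0.6,"delta_pos": [105,-8,-175],"yaw": 0},{"hand": 0.6,"delta_pos": [145,-11,-175],"yaw": 0},{"hand": 0.6,"delta_pos": [185,-14,-175],"yaw": 0}])

```text
clock: 22.05
position: [480.5, 152.1, 231.7]
ee_rot: [0.732, -0.682, 0.0, -0.001]
contact_force: [1.6, -0.8, -0.4]
gripper_width: 68.4
grasp_force: 0.0
```

Request:
apply_moves(rows=[{"hand": 0.6,"delta_pos": [40,-3,0],"yaw": 0},{"hand": 0.6,"delta_pos": [80,-5,0],"yaw": 0},{"hand": 0.6,"delta_pos": [120,-8,0],"yaw": 0},{"hand": 0.6,"delta_pos": [160,-11,0],"yaw": 0},{"hand": 0.6,"delta_pos": [200,-13,0],"yaw": 0},{"hand": 0.6,"delta_pos": [240,-16,0],"yaw": 0},{"hand": 0.6,"delta_pos": [280,-19,0],"yaw": 0},{"hand": 0.6,"delta_pos": [320,-21,0],"yaw": 0},{"hand": 0.6,"delta_pos": [360,-24,0],"yaw": 0},{"hand": 0.6,"delta_pos": [400,-27,0],"yaw": 0},{"hand": 0.6,"delta_pos": [440,-29,0],"yaw": 0},{"hand": 0.6,"delta_pos": [480,-32,0],"yaw": 0}])

```text
clock: 23.05
position: [545.7, -325.1, 230.6]
ee_rot: [0.731, -0.682, -0.0, 0.0]
contact_force: [0.4, 0.7, 0.9]
gripper_width: 68.3
grasp_force: 0.0
```

Run:
```python
from look import *
go([552.5,-372,76],0.07)
look('e',('shaker_0:24','shaker_0:4','drawer_front:115','bin_empty:0'))
go([552.5,-372,76],0.07)
```

```text
at [ 545.7 -325.1  230.6] ydir -3.072 q1,q6 [-0.28  0.35] delta [ 47.2  -3.5 154.6] yaw -0.0
top shaker_0 (0.89, [457.0, 384.0]) (0.87, [462.0, 325.0]) (0.71, [553.0, -378.0])
top shaker_0 (0.89, [458.0, 391.0]) (0.87, [462.0, 330.0]) (0.71, [555.0, -385.0])
top drawer_front (0.76, [467.0, -286.0])
top bin_empty (0.57, [488.0, 359.0])
scene shaker_0 (0.95, [556.0, -362.0]) (0.78, [476.0, 328.0])
scene shaker_0 (0.95, [530.0, -366.0]) (0.78, [448.0, 343.0])
scene drawer_front (0.73, [685.0, -348.0]) (0.62, [469.0, -288.0]) (0.59, [659.0, 57.0])
scene bin_empty (0.97, [494.0, 359.0]) (0.74, [157.0, 181.0])
at [ 546.2 -321.8  231.3] ydir -3.07 q1,q6 [-0.28  0.35] delta [ 50.5  -2.6 155.3] yaw 0.002
```

Request:
apply_moves(rows=[{"hand": 0.6,"delta_pos": [30,-2,10],"yaw": 0},{"hand": 0.6,"delta_pos": [50,-2,35],"yaw": 0},{"hand": 0.6,"delta_pos": [50,-2,70],"yaw": 0},{"hand": 0.6,"delta_pos": [50,-2,100],"yaw": 0},{"hand": 0.6,"delta_pos": [50,-2,130],"yaw": 0},{"hand": 0.6,"delta_pos": [50,-2,155],"yaw": 0},{"hand": 0.6,"delta_pos": [50,-2,155],"yaw": 0},{"hand": -1,"delta_pos": [50,-2,155],"yaw": 0},{"hand": -1,"delta_pos": [50,-2,155],"yaw": 0},{"hand": -1,"delta_pos": [50,-2,155],"yaw": 0},{"hand": -1,"delta_pos": [50,-2,155],"yaw": 0},{"hand": -1,"delta_pos": [50,-2,155],"yaw": 0}])

```text
clock: 24.55
position: [551.5, -372.6, 76.5]
ee_rot: [0.731, -0.682, 0.0, -0.0]
contact_force: [0.3, 0.9, 0.8]
gripper_width: 40.9
grasp_force: 60.6
```

Run:
```python
from h import *
go([531.5,365.4,231],0.07)
```

```text
at [ 551.5 -372.6   76.5] ydir -3.072 q1,q6 [-0.35  0.42] delta [-737.5  -31.7 -154.5] yaw -0.0
```

Request:
apply_moves(rows=[{"hand": -1,"delta_pos": [0,0,-30],"yaw": 0},{"hand": -1,"delta_pos": [0,0,-65],"yaw": 0},{"hand": -1,"delta_pos": [0,0,-100],"yaw": 0},{"hand": -1,"delta_pos": [-20,0,-130],"yaw": 0},{"hand": -1,"delta_pos": [-50,-2,-150],"yaw": 0},{"hand": -1,"delta_pos": [-90,-4,-155],"yaw": 0},{"hand": -1,"delta_pos": [-130,-6,-155],"yaw": 0},{"hand": -1,"delta_pos": [-170,-8,-155],"yaw": 0},{"hand": -1,"delta_pos": [-210,-10,-155],"yaw": 0},{"hand": -1,"delta_pos": [-250,-12,-155],"yaw": 0},{"hand": -1,"delta_pos": [-290,-14,-155],"yaw": 0},{"hand": -1,"delta_pos": [-330,-15,-155],"yaw": 0}])

```text
clock: 25.55
position: [542.5, -40.9, 230.9]
ee_rot: [0.731, -0.682, -0.0, -0.0]
contact_force: [0.7, 0.2, -2.2]
gripper_width: 40.8
grasp_force: 61.1
```

Request:
apply_moves(rows=[{"hand": -1,"delta_pos": [-40,-2,0],"yaw": 0},{"hand": -1,"delta_pos": [-80,-4,0],"yaw": 0},{"hand": -1,"delta_pos": [-120,-5,0],"yaw": 0},{"hand": -1,"delta_pos": [-160,-7,0],"yaw": 0},{"hand": -1,"delta_pos": [-200,-8,0],"yaw": 0},{"hand": -1,"delta_pos": [-240,-10,0],"yaw": 0},{"hand": -1,"delta_pos": [-280,-12,0],"yaw": 0},{"hand": -1,"delta_pos": [-320,-13,0],"yaw": 0},{"hand": -1,"delta_pos": [-355,-15,0],"yaw": 0},{"hand": -1,"delta_pos": [-385,-16,0],"yaw": 0},{"hand": -1,"delta_pos": [-406,-16,0],"yaw": 0},{"hand": -1,"delta_pos": [-406,-16,0],"yaw": 0}])

```text
clock: 26.55
position: [530.2, 367.3, 229.8]
ee_rot: [0.733, -0.681, -0.0, -0.0]
contact_force: [-0.1, 0.5, -2.0]
gripper_width: 40.9
grasp_force: 61.1
```

Run:
```python
from look import *
go([531,364,58],0.07)
look('f',('bin_empty:0','bin_empty_front:116','shaker_0:4'))
a=cv2.imread('pics/top_f.png')[200:360,110:350];b=cv2.imread('pics/scene_f.png')[150:310,300:540]
cv2.imwrite('pics/crop7.png',np.hstack([cv2.resize(a,(400,267),interpolation=cv2.INTER_CUBIC),cv2.resize(b,(400,267),interpolation=cv2.INTER_CUBIC)]))
```

```text
at [530.2 367.3 229.8] ydir -3.068 q1,q6 [ 0.86 -0.78] delta [  3.4  -0.6 171.8] yaw 0.004
top bin_empty (0.97, [497.0, 366.0])
top bin_empty_front (0.92, [595.0, 374.0]) (0.42, [486.0, 325.0]) (0.35, [758.0, 74.0])
top shaker_0 (0.9, [456.0, 389.0]) (0.8, [553.0, 434.0]) (0.63, [460.0, 336.0])
scene bin_empty (0.85, [496.0, 366.0])
scene bin_empty_front (0.93, [595.0, 378.0])
scene shaker_0 (0.62, [237.0, 538.0]) (0.62, [466.0, 388.0])
```

View pics/crop7.png

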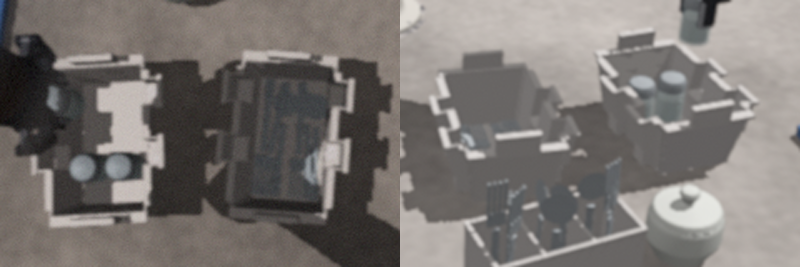

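Both views show two shakers standing upright in the bin (tops near (300,160) and (300,180) in the full top image) and the third held above its place. I'll lower it.

Request:
apply_moves(rows=[{"hand": -1,"delta_pos": [2,0,35],"yaw": 0},{"hand": -1,"delta_pos": [2,0,70],"yaw": 0},{"hand": -1,"delta_pos": [2,0,105],"yaw": 0},{"hand": -1,"delta_pos": [2,0,130],"yaw": 0},{"hand": -1,"delta_pos": [2,0,150],"yaw": 0},{"hand": -1,"delta_pos": [2,0,160],"yaw": 0},{"hand": -1,"delta_pos": [2,0,166],"yaw": 0},{"hand": -1,"delta_pos": [2,0,170],"yaw": 0},{"hand": -1,"delta_pos": [2,0,172],"yaw": 0},{"hand": -1,"delta_pos": [2,0,173],"yaw": 0},{"hand": -1,"delta_pos": [2,0,174],"yaw": 0},{"hand": -1,"delta_pos": [2,0,174],"yaw": 0}])

```text
clock: 27.95
position: [531.4, 361.9, 57.7]
ee_rot: [0.731, -0.682, 0.0, -0.001]
contact_force: [0.0, -0.4, -0.8]
gripper_width: 40.9
grasp_force: 61.1
```

Request:
apply_moves(rows=[{"hand": -1,"delta_pos": [0,0,1],"yaw": 0},{"hand": -1,"delta_pos": [0,0,1],"yaw": 0},{"hand": 0.2,"delta_pos": [0,0,1],"yaw": 0},{"hand": 0.2,"delta_pos": [0,0,1],"yaw": 0},{"hand": 0.2,"delta_pos": [0,0,1],"yaw": 0},{"hand": 0.2,"delta_pos": [0,0,-15],"yaw": 0},{"hand": 0.2,"delta_pos": [0,0,-50],"yaw": 0},{"hand": 0.2,"delta_pos": [0,0,-90],"yaw": 0},{"hand": 0.2,"delta_pos": [0,0,-130],"yaw": 0},{"hand": 0.2,"delta_pos": [15,5,-165],"yaw": 0},{"hand": 0.2,"delta_pos": [50,15,-175],"yaw": 0},{"hand": 0.2,"delta_pos": [88,25,-175],"yaw": 0}])

```text
clock: 28.95
position: [514.5, 273.6, 236.7]
ee_rot: [0.732, -0.681, 0.001, -0.006]
contact_force: [0.5, -0.8, -0.6]
gripper_width: 51.4
grasp_force: 0.0
```

Request:
apply_moves(rows=[{"hand": 0.2,"delta_pos": [40,10,0],"yaw": 0},{"hand": 0.2,"delta_pos": [80,20,0],"yaw": 0},{"hand": 0.2,"delta_pos": [120,30,0],"yaw": 0},{"hand": 0.2,"delta_pos": [160,40,0],"yaw": 0},{"hand": 0.2,"delta_pos": [200,50,0],"yaw": 0},{"hand": 0.2,"delta_pos": [240,60,0],"yaw": 0},{"hand": 0.2,"delta_pos": [280,60,0],"yaw": 0},{"hand": 0.2,"delta_pos": [320,60,0],"yaw": 0},{"hand": 0.2,"delta_pos": [360,60,0],"yaw": 0},{"hand": 0.2,"delta_pos": [400,60,0],"yaw": 0}])

```text
clock: 29.78
position: [480.9, -133.4, 232.8]
ee_rot: [0.732, -0.682, 0.001, -0.001]
contact_force: [1.3, 1.0, -0.1]
gripper_width: 51.4
grasp_force: 0.0
```

Run:
```python
from look import *
look('g',('bin_empty:0','bin_empty_front:116','shaker_0:4','bin_cutlery:0','bin_cutlery_front:116','bin_cutlery_back:116'))
a=cv2.imread('pics/top_g.png')[220:350,120:330]
cv2.imwrite('pics/crop8.png',cv2.resize(a,None,fx=3.8,fy=3.8,interpolation=cv2.INTER_CUBIC))
```

```text
top bin_empty (0.93, [492.0, 363.0]) (0.61, [618.0, 122.0])
top bin_empty_front (0.61, [588.0, 375.0])
top shaker_0 (0.8, [455.0, 385.0]) (0.77, [455.0, 339.0])
top bin_cutlery
top bin_cutlery_front (0.61, [606.0, 107.0])
top bin_cutlery_back (0.97, [389.0, 110.0])
scene bin_empty (0.73, [500.0, 363.0])
scene bin_empty_front (0.81, [601.0, 368.0])
scene shaker_0 (0.55, [468.0, 380.0])
scene bin_cutlery (0.7, [510.0, 109.0])
scene bin_cutlery_front (0.63, [620.0, 104.0])
scene bin_cutlery_back (0.57, [390.0, 110.0]) (0.52, [481.0, -280.0])
```

View pics/crop8.png

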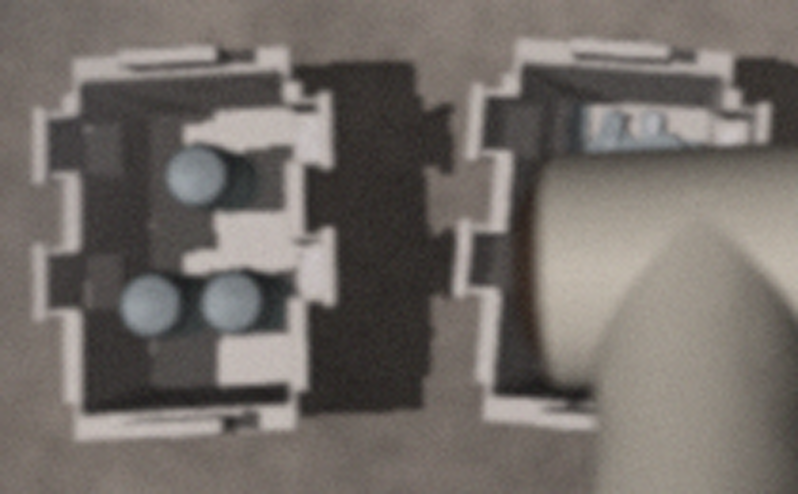

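The picture shows all three shakers standing upright in the empty bin (crop (197,175), (150,303), (232,300)). I'll fit both bin poses from the pocket edges.

```bash
cat > fit.py <<'E'
from h import *
def fit(im,pts,off,sc):
    M=[];W=[]
    for (mx,my),(a,b) in pts: M.append((mx,my)); W.append(at(im,[off[1]+b/sc,off[0]+a/sc],90)[:2])
    M=np.array(M,float);W=np.array(W); mc,wc=M.mean(0),W.mean(0)
    U,_,Vt=np.linalg.svd((M-mc).T@(W-wc)); R=Vt.T@np.diag([1,np.linalg.det(Vt.T@U.T)])@U.T
    t=wc-R@mc; print('pose',t.round(1),'yaw',np.arctan2(R[1,0],R[0,0]).round(3),'res',(W-(M@R.T+t)).round(1).tolist(),'tabs',(t+R@[109,0]).round(1),(t+R@[-109,0]).round(1))
E
python3 - <<'E'
from fit import *
im=cam('top')
K=[(62,86),(-20,86),(62,-86),(-20,-86)]
fit(im,list(zip(K,[(37,145),(37,282),(330,130),(334,265)])),(120,220),3.8)
fit(im,list(zip(K[:2]+K[2:],[(58,176),(58,284),(290,163),(292,272)]))[::1],(110,200),3)
fit(im,list(zip(K,[(404,158),(393,262),(636,170),(628,280)])),(110,200),3)
fit(im,list(zip(K[:2],[(473,120),(458,258)])),(120,220),3.8)
go([606,99.5,118],-.06);
E
```

```text
pose [490.5 360.6] yaw 0.068 res [[0.0, 2.8], [-0.3, 3.0], [-0.3, -2.6], [0.6, -3.1]] tabs [599.3 368.1] [381.8 353.2]
pose [489.4 361.5] yaw 0.067 res [[-0.1, 2.9], [-0.3, 2.9], [0.7, -3.0], [-0.2, -2.8]] tabs [598.1 368.8] [380.6 354.2]
pose [497.7 104.9] yaw -0.053 res [[-1.5, 2.2], [1.3, 3.4], [0.7, -3.0], [-0.6, -2.6]] tabs [606.5  99.2] [388.8 110.7]
pose [496.5 109.1] yaw -0.073 res [[0.5, -0.0], [-0.5, 0.0]] tabs [605.2 101.1] [387.8 117. ]
at [ 480.5 -130.7  231.9] ydir -3.071 q1,q6 [0.06 0.01] delta [-220.7 -141.5  113.9] yaw 0.131
```

Request:
apply_moves(rows=[{"hand": -0.2,"delta_pos": [-32,-20,0],"yaw": 0.03},{"hand": -0.2,"delta_pos": [-64,-40,0],"yaw": 0.06},{"hand": -0.2,"delta_pos": [-96,-60,0],"yaw": 0.09},{"hand": -0.2,"delta_pos": [-128,-81,0],"yaw": 0.13},{"hand": -0.2,"delta_pos": [-160,-102,0],"yaw": 0.13},{"hand": -0.2,"delta_pos": [-190,-122,0],"yaw": 0.13},{"hand": -0.2,"delta_pos": [-212,-136,0],"yaw": 0.13},{"hand": -0.2,"delta_pos": [-220.5,-141.5,10],"yaw": 0.13},{"hand": -0.2,"delta_pos": [-220.5,-141.5,35],"yaw": 0.13},{"hand": -0.2,"delta_pos": [-220.5,-141.5,60],"yaw": 0.13},{"hand": -0.2,"delta_pos": [-220.5,-141.5,70],"yaw": 0.13},{"hand": -0.2,"delta_pos": [-220.5,-141.5,70],"yaw": 0.13}])

```text
clock: 31.53
position: [604.1, 97.7, 158.4]
ee_rot: [-0.685, 0.728, 0.001, -0.003]
contact_force: [-0.6, 0.1, -0.0]
gripper_width: 34.2
grasp_force: 0.0
```

Run:
```python
from look import *
look('h',('bin_cutlery:0','bin_cutlery_front:116','bin_cutlery_back:116'))
go([606,99.8,119],-.057)
b=cv2.imread('pics/scene_h.png')[130:280,300:500]
cv2.imwrite('pics/crop9.png',cv2.resize(b,None,fx=4,fy=4,interpolation=cv2.INTER_CUBIC))
```

```text
top bin_cutlery (0.89, [496.0, 104.0])
top bin_cutlery_front (0.96, [603.0, 111.0])
top bin_cutlery_back
scene bin_cutlery (0.71, [443.0, 342.0]) (0.66, [514.0, 102.0])
scene bin_cutlery_front (0.82, [618.0, 102.0])
scene bin_cutlery_back (0.77, [380.0, 118.0])
at [606.6  98.7 163.1] ydir 3.081 q1,q6 [ 0.42 -0.48] delta [-1.   0.7 44.1] yaw -0.003
```

View pics/crop9.png

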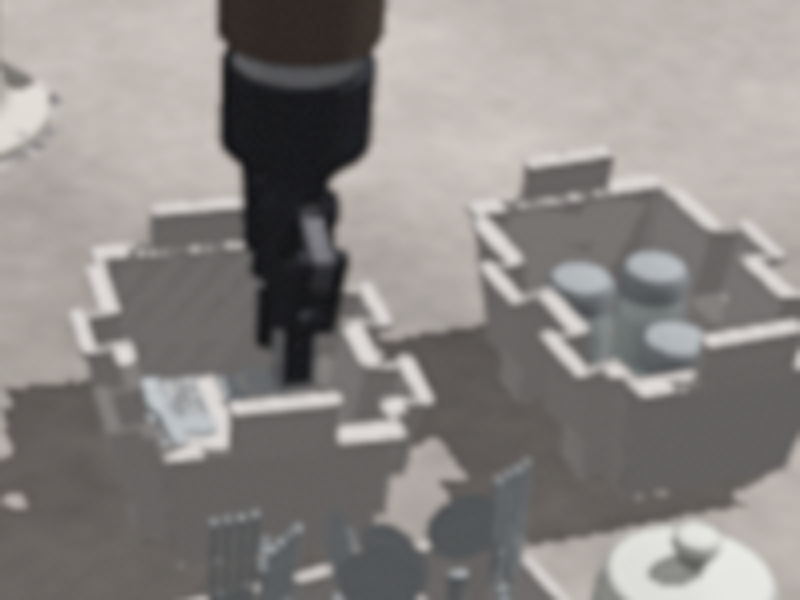

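The scene view shows the fingers over the cutlery bin's front tab, clear of the caddy. I'll descend and grip.

Request:
apply_moves(rows=[{"hand": -0.2,"delta_pos": [-1,0.5,15],"yaw": 0},{"hand": -0.2,"delta_pos": [-1,0.5,30],"yaw": 0},{"hand": -0.2,"delta_pos": [-1,0.5,40],"yaw": 0},{"hand": -0.2,"delta_pos": [-1,0.5,44],"yaw": 0},{"hand": -0.2,"delta_pos": [-1,0.5,44],"yaw": 0},{"hand": -1,"delta_pos": [-1,0.5,44],"yaw": 0},{"hand": -1,"delta_pos": [-1,0.5,44],"yaw": 0},{"hand": -1,"delta_pos": [-1,0.5,44],"yaw": 0},{"hand": -1,"delta_pos": [-1,0.5,44],"yaw": 0},{"hand": -1,"delta_pos": [-1,0.5,44],"yaw": 0}])

```text
clock: 32.77
position: [606.5, 99.9, 118.9]
ee_rot: [-0.686, 0.728, -0.001, 0.001]
contact_force: [1.9, -0.4, 2.2]
gripper_width: 8.5
grasp_force: 60.5
```

Request:
apply_moves(rows=[{"hand": -1,"delta_pos": [0,0,-4],"yaw": 0},{"hand": -1,"delta_pos": [0,0,-10],"yaw": 0},{"hand": -1,"delta_pos": [0,0,-20],"yaw": 0},{"hand": -1,"delta_pos": [0,0,-35],"yaw": 0},{"hand": -1,"delta_pos": [0,0,-55],"yaw": 0},{"hand": -1,"delta_pos": [0,0,-75],"yaw": 0},{"hand": -1,"delta_pos": [0,0,-95],"yaw": 0},{"hand": -1,"delta_pos": [0,0,-115],"yaw": 0},{"hand": -1,"delta_pos": [0,0,-135],"yaw": 0},{"hand": -1,"delta_pos": [0,0,-155],"yaw": 0},{"hand": -1,"delta_pos": [0,0,-172],"yaw": 0},{"hand": -1,"delta_pos": [0,0,-180],"yaw": 0}])

```text
clock: 33.77
position: [606.3, 99.8, 301.3]
ee_rot: [-0.686, 0.728, -0.001, 0.002]
contact_force: [-0.3, -0.0, -2.5]
gripper_width: 9.1
grasp_force: 59.9
```

Run:
```python
from look import *
s=read_state(); print(s['contact_force'].round(1),s['wrist_torque'].round(2),s['gripper_width'],s['grasp_force'])
look('i',('bin_empty:0','bin_empty_front:116'),)
go([381.5,353.6,300],.068)
a=cv2.imread('pics/top_i.png')[190:370,110:380];b=cv2.imread('pics/scene_i.png')[80:260,270:540]
cv2.imwrite('pics/crop10.png',np.hstack([cv2.resize(a,(400,267),interpolation=cv2.INTER_CUBIC),cv2.resize(b,(400,267),interpolation=cv2.INTER_CUBIC)]))
```

```text
[-0.3 -0.  -2.5] [-0.03 -0.32  0.06] 9.095394330120165 59.86084342002869
top bin_empty (0.71, [492.0, 368.0])
top bin_empty_front
scene bin_empty (0.64, [495.0, 368.0]) (0.51, [-346.0, 333.0])
scene bin_empty_front (0.7, [596.0, 377.0]) (0.44, [861.0, -257.0])
at [605.   99.6 296.1] ydir 3.081 q1,q6 [ 0.43 -0.49] delta [-240.1  238.4   -3.4] yaw -0.128
```

View pics/crop10.png

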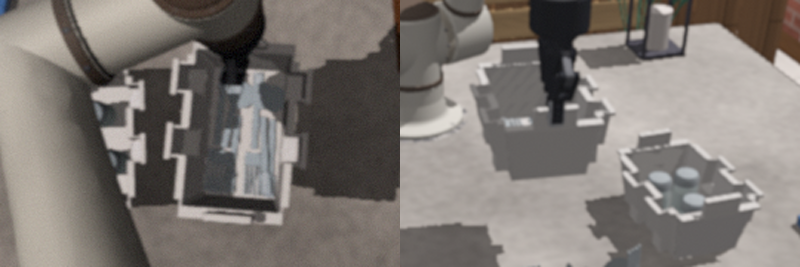

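The bin is lifted about level (wrist moment 0.32 N m, matching its weight at the tab), and the lower bin is undisturbed. I'll turn it and carry it across.

Request:
apply_moves(rows=[{"hand": -1,"delta_pos": [-3,3,0],"yaw": -0.05},{"hand": -1,"delta_pos": [-8,8,0],"yaw": -0.13},{"hand": -1,"delta_pos": [-14,14,0],"yaw": -0.23},{"hand": -1,"delta_pos": [-21,21,0],"yaw": -0.33},{"hand": -1,"delta_pos": [-28,28,0],"yaw": -0.43},{"hand": -1,"delta_pos": [-35,35,0],"yaw": -0.53},{"hand": -1,"delta_pos": [-42,42,0],"yaw": -0.63},{"hand": -1,"delta_pos": [-49,49,0],"yaw": -0.73},{"hand": -1,"delta_pos": [-56,56,0],"yaw": -0.83},{"hand": -1,"delta_pos": [-64,64,0],"yaw": -0.93},{"hand": -1,"delta_pos": [-72,72,0],"yaw": -1.03},{"hand": -1,"delta_pos": [-80,80,0],"yaw": -1.13}])

```text
clock: 35.07
position: [529.8, 184.6, 296.4]
ee_rot: [0.969, -0.246, -0.001, 0.001]
contact_force: [-0.2, -0.0, -2.9]
gripper_width: 8.7
grasp_force: 59.8
```

Run:
```python
from h import *
go([381.5,353.6,300],.068,True)
```

```text
at [529.8 184.6 296.4] ydir -2.067 q1,q6 [0.62 0.45] delta [-210.9  -78.    -3.4] yaw -2.135
```

Request:
apply_moves(rows=[{"hand": -1,"delta_pos": [-9,-3,0],"yaw": -0.1},{"hand": -1,"delta_pos": [-18,-6,0],"yaw": -0.2},{"hand": -1,"delta_pos": [-27,-10,0],"yaw": -0.3},{"hand": -1,"delta_pos": [-36,-13,0],"yaw": -0.4},{"hand": -1,"delta_pos": [-45,-16,0],"yaw": -0.5},{"hand": -1,"delta_pos": [-54,-20,0],"yaw": -0.6},{"hand": -1,"delta_pos": [-63,-23,0],"yaw": -0.7},{"hand": -1,"delta_pos": [-72,-26,0],"yaw": -0.8},{"hand": -1,"delta_pos": [-81,-30,0],"yaw": -0.9},{"hand": -1,"delta_pos": [-90,-33,0],"yaw": -1.0},{"hand": -1,"delta_pos": [-99,-36,0],"yaw": -1.1},{"hand": -1,"delta_pos": [-105,-39,0],"yaw": -1.15}])

```text
clock: 36.07
position: [456.0, 269.1, 296.4]
ee_rot: [0.947, 0.321, -0.002, 0.0]
contact_force: [-0.0, -0.5, -1.9]
gripper_width: 9.0
grasp_force: 59.8
```

Run:
```python
from h import *
go([381.5,353.6,300],.068,True)
```

```text
at [456.  269.1 296.4] ydir -0.917 q1,q6 [0.84 1.39] delta [  -7.8 -112.4   -3.5] yaw -0.985
```

Request:
apply_moves(rows=[{"hand": -1,"delta_pos": [-1,-10,0],"yaw": -0.09},{"hand": -1,"delta_pos": [-1,-20,0],"yaw": -0.18},{"hand": -1,"delta_pos": [-2,-32,0],"yaw": -0.28},{"hand": -1,"delta_pos": [-3,-44,0],"yaw": -0.38},{"hand": -1,"delta_pos": [-4,-56,0],"yaw": -0.48},{"hand": -1,"delta_pos": [-5,-68,0],"yaw": -0.58},{"hand": -1,"delta_pos": [-6,-80,0],"yaw": -0.68},{"hand": -1,"delta_pos": [-7,-92,0],"yaw": -0.78},{"hand": -1,"delta_pos": [-8,-102,0],"yaw": -0.88},{"hand": -1,"delta_pos": [-8,-110,0],"yaw": -0.95},{"hand": -1,"delta_pos": [-8,-112.5,0],"yaw": -0.985},{"hand": -1,"delta_pos": [-8,-112.5,0],"yaw": -0.985}])

```text
clock: 37.07
position: [381.8, 353.6, 296.3]
ee_rot: [0.684, 0.73, -0.002, 0.0]
contact_force: [-0.6, -0.1, -2.5]
gripper_width: 8.9
grasp_force: 59.8
```

Request:
apply_moves(rows=[{"hand": -1,"delta_pos": [0,0,20],"yaw": 0},{"hand": -1,"delta_pos": [0,0,40],"yaw": 0},{"hand": -1,"delta_pos": [0,0,50],"yaw": 0},{"hand": -1,"delta_pos": [0,0,50],"yaw": 0}])

```text
clock: 37.4
position: [381.7, 351.9, 244.4]
ee_rot: [0.685, 0.729, -0.004, 0.0]
contact_force: [-1.0, -0.4, -2.4]
gripper_width: 8.8
grasp_force: 59.8
```

Run:
```python
from look import *
look('j',('bin_empty:0','bin_empty_front:116','bin_cutlery_front:246','bin_cutlery_back:246'),)
go([381.5,353.6,201],.068,True)
a=cv2.imread('pics/top_j.png')[170:370,80:330];b=cv2.imread('pics/scene_j.png')[100:300,350:600]
cv2.imwrite('pics/crop11.png',np.hstack([cv2.resize(a,(400,320),interpolation=cv2.INTER_CUBIC),cv2.resize(b,(400,320),interpolation=cv2.INTER_CUBIC)]))
```

```text
top bin_empty (0.83, [494.0, 367.0])
top bin_empty_front (0.63, [466.0, -283.0])
top bin_cutlery_front (0.63, [385.0, 355.0])
top bin_cutlery_back (0.72, [599.0, 359.0]) (0.4, [386.0, 355.0])
scene bin_empty
scene bin_empty_front (0.65, [607.0, 372.0])
scene bin_cutlery_front
scene bin_cutlery_back (0.83, [601.0, 379.0])
at [383.  353.9 248.3] ydir 0.063 q1,q6 [1.06 2.15] delta [-0.2 -1.5 47.3] yaw -0.005
```

View pics/crop11.png

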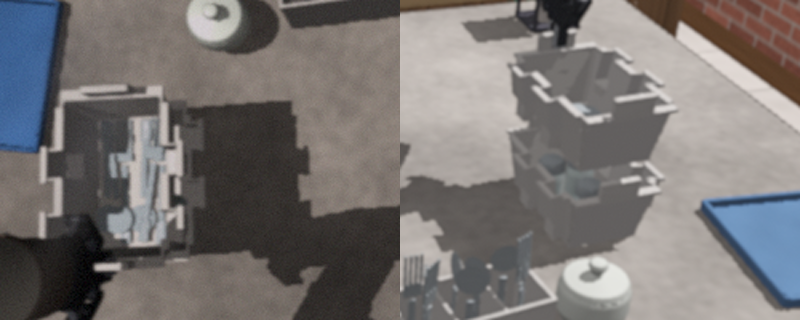

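The held bin is turned and sits squarely over the lower bin in both views, and the shakers are standing. I'll check the offset by numbers before lowering.

Run:
```python
from fit import *
im=cam('top'); 
def P(a,b,z): return at(im,[170+b/1.6,80+a/1.6],z)[:2].round(1)
z=248.3-28.9
for q in ((42,165),(42,225),(185,150),(183,215)): print(P(*q,z))
# back-tab (far end) of held bin, expected
print('tab',P(104,89,z+26), proj(im,[599,368.5,z+26]), proj(im,[599-0,368.5,116]))
s=read_state();print(s['wrist_torque'].round(2)); go([381.5,353.6,201],.068,True)
a=cv2.imread('pics/top_j.png')
# rim edge columns of held bin along the rows of plain rim
for y in (72,-72):
  for x in (-90,21-42,60): 
    c,s_=np.cos(.065),np.sin(.065); print((x,y),np.round(proj(im,[491.5+c*x-s_*y,361.2+s_*x+c*y,z]),1))
for r in (230,262,296): print(r,a[r,95:215,1].tolist())
```

```text
[504.1 442.5]
[429.8 437.2]
[525.3 263.6]
[444.7 262.2]
tab [597.1 359.9] [np.float64(224.64080789523948), np.float64(140.7012622373626)] [np.float64(234.30686112806822), np.float64(163.8730225529865)]
[0.01 0.31 0.08]
at [382.9 353.9 248.2] ydir 0.063 q1,q6 [1.06 2.15] delta [-0.2 -1.5 47.2] yaw -0.005
(-90, 72) [327.4 110.1]
(-21, 72) [292.4 110.3]
(60, 72) [252.  110.5]
(-90, -72) [323.8 182.7]
(-21, -72) [288.7 182.2]
(60, -72) [248.3 181.7]
230 [101, 102, 99, 102, 105, 105, 107, 104, 104, 107, 96, 95, 80, 60, 44, 44, 54, 53, 49, 53, 76, 103, 138, 168, 181, 181, 181, 181, 180, 180, 184, 182, 182, 183, 175, 179, 179, 172, 163, 147, 129, 124, 119, 119, 121, 117, 122, 129, 129, 133, 134, 137, 143, 140, 146, 144, 145, 144, 142, 140, 140, 133, 138, 138, 139, 142, 140, 138, 150, 150, 151, 151, 149, 151, 146, 139, 144, 142, 138, 131, 127, 125, 127, 135, 152, 155, 137, 100, 102, 112, 120, 119, 112, 110, 114, 115, 119, 119, 120, 118, 117, 118, 111, 110, 111, 109, 108, 107, 107, 114, 110, 108, 115, 117, 114, 119, 116, 117, 113, 106]
262 [93, 84, 84, 81, 79, 82, 87, 75, 58, 67, 121, 152, 16
[... 302 characters left out ...]
148, 142, 150, 150, 145, 122, 95, 78, 82, 72, 66, 68, 81, 110, 148, 176, 179, 151, 106, 75, 78, 77, 81, 79, 76, 77, 76, 80, 82, 77, 74, 63, 54, 51, 49, 46, 54, 50, 49]
296 [104, 106, 105, 102, 107, 111, 108, 110, 105, 105, 108, 108, 110, 109, 107, 108, 111, 116, 142, 169, 177, 178, 171, 136, 93, 71, 65, 58, 63, 61, 65, 66, 63, 66, 62, 67, 62, 63, 67, 66, 62, 59, 60, 62, 57, 63, 66, 73, 77, 82, 74, 79, 76, 78, 82, 74, 79, 79, 76, 74, 71, 62, 65, 63, 72, 102, 138, 176, 192, 192, 187, 188, 189, 187, 185, 178, 173, 166, 158, 125, 92, 98, 138, 163, 173, 172, 185, 187, 185, 169, 124, 74, 49, 43, 43, 45, 48, 51, 52, 47, 50, 60, 70, 74, 83, 80, 79, 79, 78, 77, 84, 81, 74, 60, 55, 46, 46, 51, 49, 47]
```

Run:
```python
from fit import *
im=cam('top'); a=im['pixels'][:,:,::-1].copy()
s=5; x0,y0=95,205; cr=cv2.resize(a[y0:y0+118,x0:x0+158],None,fx=s,fy=s,interpolation=cv2.INTER_CUBIC)
def draw(c,yaw,z,col):
    R=np.array([[np.cos(yaw),-np.sin(yaw)],[np.sin(yaw),np.cos(yaw)]])
    h=[(110,72),(82,72),(82,86),(42,86),(42,72),(0,72),(0,86),(-40,86),(-40,72),(-110,72)]
    h=h+[(x,-y) for x,y in h[::-1]]
    p=[]
    for q in h:
        w=R@q+c; r,k=proj(im,[*w,z]); p.append([(k-x0+.5)*s,(r-y0+.5)*s])
    cv2.polylines(cr,[np.int32(p)],True,col,1)
t,R=tool(); yb=.063
c=t[:2]+109*np.array([np.cos(yb),np.sin(yb)])
print(c); draw(c,yb+np.pi,t[2]-28.9,(0,0,255)); draw(np.array([490,361.]),.068,90,(0,255,0))
cv2.imwrite('pics/crop12.png',cr); print(cr.shape)
```

```text
[491.69575944 360.69655877]
(590, 790, 3)
```

View pics/crop12.png

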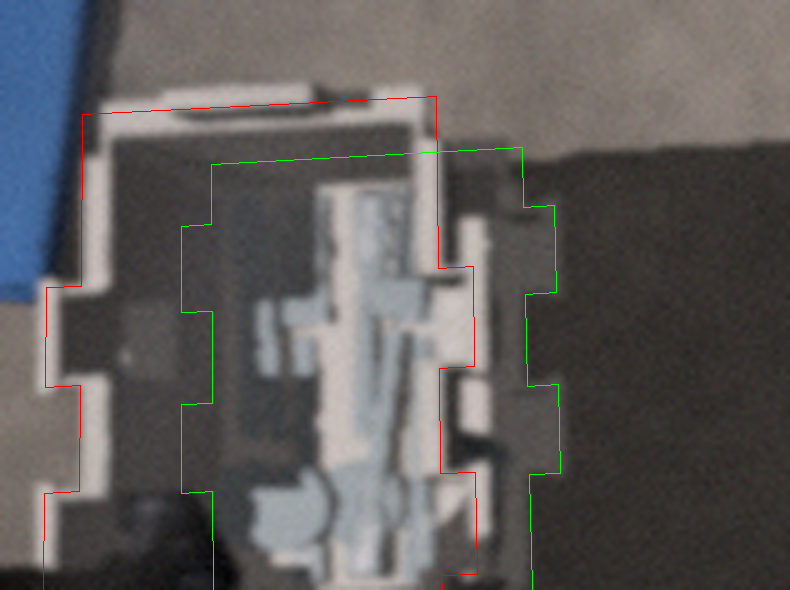

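The red outline (predicted held bin) lies on the seen rim within about 1 mm, and the green outline fits the shaded lower bin. The offset is about 2 mm in x, so I'll correct that and lower.

Request:
apply_moves(rows=[{"hand": -1,"delta_pos": [0,-1.5,10],"yaw": -0.005},{"hand": -1,"delta_pos": [0,-1.5,20],"yaw": -0.005},{"hand": -1,"delta_pos": [0,-1.5,28],"yaw": -0.005},{"hand": -1,"delta_pos": [0,-1.5,34],"yaw": -0.005},{"hand": -1,"delta_pos": [0,-1.5,38],"yaw": -0.005},{"hand": -1,"delta_pos": [0,-1.5,41],"yaw": -0.005},{"hand": -1,"delta_pos": [0,-1.5,43],"yaw": -0.005},{"hand": -1,"delta_pos": [0,-1.5,44],"yaw": -0.005},{"hand": -1,"delta_pos": [0,-1.5,44],"yaw": -0.005}])

```text
clock: 38.75
position: [381.4, 353.8, 203.8]
ee_rot: [0.682, 0.731, 0.0, 0.0]
contact_force: [0.3, 0.8, -2.5]
gripper_width: 8.8
grasp_force: 59.8
```

Request:
apply_moves(rows=[{"hand": -1,"delta_pos": [0,0,1],"yaw": 0},{"hand": -1,"delta_pos": [0,0,2],"yaw": 0},{"hand": -1,"delta_pos": [0,0,2],"yaw": 0}])

```text
clock: 39.0
position: [381.4, 353.7, 201.9]
ee_rot: [0.683, 0.731, 0.0, -0.0]
contact_force: [0.3, 0.1, -1.6]
gripper_width: 8.6
grasp_force: 59.8
```

Run:
```python
from h import *
s=read_state(); print(s['contact_force'].round(1),s['wrist_torque'].round(2)); go([381.3,353.6,201],.068,True)
```

```text
[ 0.3  0.1 -1.6] [0.03 0.26 0.  ]
at [381.4 353.7 201.9] ydir 0.068 q1,q6 [1.06 2.15] delta [-0.1 -0.1  0.9] yaw 0.0
```

Contact begins at just the right height.

Request:
apply_moves(rows=[{"hand": -1,"delta_pos": [0,0,0.7],"yaw": 0},{"hand": -1,"delta_pos": [0,0,1.4],"yaw": 0},{"hand": -1,"delta_pos": [0,0,1.4],"yaw": 0}])

```text
clock: 39.25
position: [381.5, 353.8, 201.1]
ee_rot: [0.682, 0.731, 0.0, 0.0]
contact_force: [-1.0, -1.2, 1.1]
gripper_width: 8.8
grasp_force: 60.2
```

Run:
```python
from h import *
s=read_state(); print(s['contact_force'].round(1),s['wrist_torque'].round(2)); go([381.3,353.6,201],.068,True)
```

```text
[-1.  -1.2  1.1] [-0.15  0.59 -0.02]
at [381.5 353.8 201.1] ydir 0.069 q1,q6 [1.06 2.15] delta [-0.2 -0.2  0.1] yaw 0.001
```

Request:
apply_moves(rows=[{"hand": -0.3,"delta_pos": [0,0,1],"yaw": 0},{"hand": -0.3,"delta_pos": [0,0,1],"yaw": 0},{"hand": -0.3,"delta_pos": [0,0,1],"yaw": 0},{"hand": -0.3,"delta_pos": [0,0,1],"yaw": 0},{"hand": -0.3,"delta_pos": [0,0,-10],"yaw": 0},{"hand": -0.3,"delta_pos": [0,0,-25],"yaw": 0},{"hand": -0.3,"delta_pos": [0,0,-50],"yaw": 0},{"hand": -0.3,"delta_pos": [0,0,-80],"yaw": 0},{"hand": -0.3,"delta_pos": [0,0,-110],"yaw": 0}])

```text
clock: 40.0
position: [381.3, 353.4, 311.4]
ee_rot: [0.682, 0.731, -0.0, 0.0]
contact_force: [0.8, 0.0, -1.2]
gripper_width: 30.2
grasp_force: 0.0
```

Run:
```python
from h import *
go([425,-289,290],.07+np.pi,True)
```

```text
at [381.3 353.4 311.4] ydir 0.068 q1,q6 [1.06 2.15] delta [-6.439e+02 -4.000e-01  2.190e+01] yaw 3.14
```

Request:
apply_moves(rows=[{"hand": -1,"delta_pos": [-15,0,0],"yaw": 0.06},{"hand": -1,"delta_pos": [-40,0,0],"yaw": 0.17},{"hand": -1,"delta_pos": [-68,0,0],"yaw": 0.28},{"hand": -1,"delta_pos": [-96,0,0],"yaw": 0.4},{"hand": -1,"delta_pos": [-124,0,0],"yaw": 0.52},{"hand": -1,"delta_pos": [-152,0,0],"yaw": 0.64},{"hand": -1,"delta_pos": [-180,0,0],"yaw": 0.76},{"hand": -1,"delta_pos": [-208,0,0],"yaw": 0.88},{"hand": -1,"delta_pos": [-236,0,0],"yaw": 1.0},{"hand": -1,"delta_pos": [-264,0,0],"yaw": 1.12},{"hand": -1,"delta_pos": [-292,0,0],"yaw": 1.24},{"hand": -1,"delta_pos": [-320,0,0],"yaw": 1.36}])

```text
clock: 41.0
position: [403.2, 33.1, 310.8]
ee_rot: [0.991, 0.136, 0.001, -0.0]
contact_force: [0.5, 0.6, 0.6]
gripper_width: 0.4
grasp_force: 0.0
```

Run:
```python
from h import *
go([425,-289,290],.07+np.pi,True)
```

```text
at [403.2  33.1 310.8] ydir -1.297 q1,q6 [0.49 1.36] delta [-66.  316.   20.7] yaw 1.774
```

Request:
apply_moves(rows=[{"hand": -1,"delta_pos": [-6,28,0],"yaw": 0.12},{"hand": -1,"delta_pos": [-12,56,0],"yaw": 0.24},{"hand": -1,"delta_pos": [-18,85,0],"yaw": 0.36},{"hand": -1,"delta_pos": [-24,114,0],"yaw": 0.48},{"hand": -1,"delta_pos": [-30,143,0],"yaw": 0.6},{"hand": -1,"delta_pos": [-36,172,0],"yaw": 0.72},{"hand": -1,"delta_pos": [-42,200,0],"yaw": 0.84},{"hand": -1,"delta_pos": [-48,230,5],"yaw": 0.96},{"hand": -1,"delta_pos": [-54,258,10],"yaw": 1.08},{"hand": -1,"delta_pos": [-60,287,15],"yaw": 1.2},{"hand": -1,"delta_pos": [-66,316,20],"yaw": 1.32},{"hand": -1,"delta_pos": [-66,316,40],"yaw": 1.44}])

```text
clock: 42.0
position: [428.8, -292.2, 272.4]
ee_rot: [0.834, -0.552, 0.004, 0.0]
contact_force: [0.2, -0.9, 0.4]
gripper_width: -0.2
grasp_force: 0.0
```

Run:
```python
from look import *
go([425,-289,97],.07+np.pi,True)
look('k',('drawer_front:115','bin_empty:0','bin_empty_front:116','bin_cutlery_front:198','bin_cutlery_back:198','bin_cutlery:82'))
go([425,-289,97],.07+np.pi,True)
```

```text
at [ 428.8 -292.2  272.4] ydir -2.741 q1,q6 [-0.28  0.68] delta [ -5.6   2.9 175.3] yaw 0.331
top drawer_front
top bin_empty (0.39, [496.0, 383.0])
top bin_empty_front (0.69, [372.0, 394.0])
top bin_cutlery_front (0.89, [381.0, 360.0])
top bin_cutlery_back (0.96, [601.0, 366.0]) (0.74, [730.0, 70.0]) (0.45, [486.0, 317.0])
top bin_cutlery (0.86, [493.0, 359.0])
scene drawer_front (0.95, [463.0, -287.0]) (0.72, [856.0, -259.0])
scene bin_empty (0.88, [499.0, 362.0]) (0.42, [743.0, 270.0])
scene bin_empty_front (0.6, [592.0, 377.0])
scene bin_cutlery_front (0.71, [380.0, 352.0]) (0.36, [990.0, 12.0])
scene bin_cutlery_back (0.69, [581.0, 383.0])
scene bin_cutlery (0.96, [495.0, 360.0])
at [ 427.  -287.3  270.7] ydir -2.731 q1,q6 [-0.28  0.69] delta [  0.7   2.6 173.7] yaw 0.341
```

Request:
apply_moves(rows=[{"hand": -1,"delta_pos": [1,2.5,0],"yaw": 0.11},{"hand": -1,"delta_pos": [1,2.5,10],"yaw": 0.22},{"hand": -1,"delta_pos": [1,2.5,40],"yaw": 0.34},{"hand": -1,"delta_pos": [1,2.5,75],"yaw": 0.34},{"hand": -1,"delta_pos": [1,2.5,110],"yaw": 0.34},{"hand": -1,"delta_pos": [1,2.5,145],"yaw": 0.34},{"hand": -1,"delta_pos": [1,2.5,174],"yaw": 0.34},{"hand": -1,"delta_pos": [1,2.5,174],"yaw": 0.34}])

```text
clock: 43.37
position: [421.2, -287.9, 91.0]
ee_rot: [0.731, -0.682, -0.006, 0.002]
contact_force: [-0.7, -0.4, 0.3]
gripper_width: 0.0
grasp_force: 0.0
```

Run:
```python
from h import *
print(read_state()['contact_force']); go([607,-278,97],.07+np.pi,True)
```

```text
[-0.73665589 -0.39535473  0.26981858]
at [ 421.2 -287.9   91. ] ydir -3.073 q1,q6 [-0.28  0.35] delta [   2.8 -186.    -8.1] yaw -0.001
```

Request:
apply_moves(rows=[{"hand": -1,"delta_pos": [0,-10,-2],"yaw": 0},{"hand": -1,"delta_pos": [0,-22,-2],"yaw": 0},{"hand": -1,"delta_pos": [0,-34,-2],"yaw": 0},{"hand": -1,"delta_pos": [0.5,-46,-2],"yaw": 0},{"hand": -1,"delta_pos": [0.5,-58,-2],"yaw": 0},{"hand": -1,"delta_pos": [1,-70,-2],"yaw": 0},{"hand": -1,"delta_pos": [1,-82,-2],"yaw": 0},{"hand": -1,"delta_pos": [1,-94,-2],"yaw": 0},{"hand": -1,"delta_pos": [1,-106,-2],"yaw": 0},{"hand": -1,"delta_pos": [1,-118,-2],"yaw": 0},{"hand": -1,"delta_pos": [1,-128,-2],"yaw": 0},{"hand": -1,"delta_pos": [1,-136,-2],"yaw": 0}])

```text
clock: 44.37
position: [562.0, -280.2, 101.0]
ee_rot: [0.732, -0.682, 0.0, -0.0]
contact_force: [-6.9, 2.6, 6.3]
gripper_width: 0.2
grasp_force: 4.4
```

Request:
apply_moves(rows=[{"hand": -1,"delta_pos": [0,-6,0],"yaw": 0},{"hand": -1,"delta_pos": [0,-12,0],"yaw": 0},{"hand": -1,"delta_pos": [0,-18,0],"yaw": 0},{"hand": -1,"delta_pos": [0,-24,0],"yaw": 0},{"hand": -1,"delta_pos": [0,-30,0],"yaw": 0},{"hand": -1,"delta_pos": [0,-35,0],"yaw": 0},{"hand": -1,"delta_pos": [0,-39,0],"yaw": 0},{"hand": -1,"delta_pos": [0,-42,0],"yaw": 0},{"hand": -1,"delta_pos": [0,-44,0],"yaw": 0},{"hand": -1,"delta_pos": [0,-46,0],"yaw": 0}])

```text
clock: 45.2
position: [606.1, -276.8, 101.1]
ee_rot: [0.732, -0.682, -0.001, 0.001]
contact_force: [-8.2, 3.5, 5.8]
gripper_width: 0.5
grasp_force: 4.7
```

Request:
apply_moves(rows=[{"hand": -1,"delta_pos": [0,-1,0],"yaw": 0},{"hand": -1,"delta_pos": [0,-2,0],"yaw": 0},{"hand": -1,"delta_pos": [0,-2,0],"yaw": 0}])

```text
clock: 45.45
position: [608.4, -276.7, 101.1]
ee_rot: [0.732, -0.682, -0.001, 0.0]
contact_force: [-7.7, 3.3, 5.6]
gripper_width: -0.4
grasp_force: 4.2
```

Request:
apply_moves(rows=[{"hand": -1,"delta_pos": [0,-1,0],"yaw": 0},{"hand": -1,"delta_pos": [0,-2,0],"yaw": 0},{"hand": -1,"delta_pos": [0,-2,0],"yaw": 0}])

```text
clock: 45.7
position: [610.2, -276.6, 101.1]
ee_rot: [0.732, -0.682, -0.001, 0.0]
contact_force: [-7.1, 4.0, 5.0]
gripper_width: 0.2
grasp_force: 4.4
```

Request:
apply_moves(rows=[{"hand": -1,"delta_pos": [0,-1,0],"yaw": 0},{"hand": -1,"delta_pos": [0,-2,0],"yaw": 0},{"hand": -1,"delta_pos": [0,-2,0],"yaw": 0}])

```text
clock: 45.95
position: [612.1, -276.4, 101.1]
ee_rot: [0.732, -0.682, -0.001, 0.0]
contact_force: [-7.6, 2.5, 5.2]
gripper_width: -0.2
grasp_force: 4.5
```

Request:
apply_moves(rows=[{"hand": -1,"delta_pos": [0,-1,0],"yaw": 0},{"hand": -1,"delta_pos": [0,-2,0],"yaw": 0},{"hand": -1,"delta_pos": [0,-2,0],"yaw": 0}])

```text
clock: 46.2
position: [614.0, -276.3, 101.1]
ee_rot: [0.732, -0.682, -0.001, 0.001]
contact_force: [-7.5, 4.6, 5.8]
gripper_width: -0.0
grasp_force: 4.5
```

Request:
apply_moves(rows=[{"hand": -1,"delta_pos": [0,-1,0],"yaw": 0},{"hand": -1,"delta_pos": [0,-2,0],"yaw": 0},{"hand": -1,"delta_pos": [0,-2,0],"yaw": 0}])

```text
clock: 46.45
position: [614.1, -276.2, 101.1]
ee_rot: [0.731, -0.682, -0.003, 0.002]
contact_force: [-12.8, 4.4, 7.7]
gripper_width: 0.3
grasp_force: 6.6
```

Request:
apply_moves(rows=[{"hand": -1,"delta_pos": [0,-1,0],"yaw": 0},{"hand": -1,"delta_pos": [0,-2,0],"yaw": 0},{"hand": -1,"delta_pos": [0,-2,0],"yaw": 0}])

```text
clock: 46.7
position: [614.2, -276.2, 101.1]
ee_rot: [0.731, -0.682, -0.005, 0.003]
contact_force: [-16.5, 3.0, 11.3]
gripper_width: 0.0
grasp_force: 8.8
```

Run:
```python
from look import *
s=read_state(); print(s['contact_force'],s['wrist_torque']); look('l',('drawer_front:115',))
```

```text
[-16.45716599   2.97191768  11.31424843] [0.93448384 4.13566353 0.06805866]
top drawer_front
scene drawer_front (0.72, [633.0, -276.0])
```

At the stop (16 N). I'll back off so it latches, then retreat.

Request:
apply_moves(rows=[{"hand": -1,"delta_pos": [0,4,0],"yaw": 0},{"hand": -1,"delta_pos": [0,8,0],"yaw": 0},{"hand": -1,"delta_pos": [0,14,0],"yaw": 0},{"hand": -1,"delta_pos": [0,24,0],"yaw": 0},{"hand": -1,"delta_pos": [0,45,0],"yaw": 0},{"hand": -1,"delta_pos": [0,75,0],"yaw": 0},{"hand": -1,"delta_pos": [0,105,-20],"yaw": 0},{"hand": -1,"delta_pos": [0,135,-55],"yaw": 0},{"hand": -1,"delta_pos": [20,160,-90],"yaw": 0},{"hand": -1,"delta_pos": [55,175,-120],"yaw": 0},{"hand": -1,"delta_pos": [92,185,-130],"yaw": 0},{"hand": -1,"delta_pos": [130,195,-130],"yaw": 0}])

```text
clock: 47.9
position: [436.2, -413.0, 233.8]
ee_rot: [0.732, -0.681, 0.006, -0.001]
contact_force: [1.4, 0.2, 0.1]
gripper_width: -0.1
grasp_force: 0.0
```

Request:
apply_moves(rows=[{"hand": -1,"delta_pos": [38,0,0],"yaw": 0},{"hand": -1,"delta_pos": [76,0,0],"yaw": 0},{"hand": -1,"delta_pos": [110,0,0],"yaw": 0},{"hand": -1,"delta_pos": [110,0,0],"yaw": 0}])

```text
clock: 48.23
position: [442.5, -526.4, 226.8]
ee_rot: [0.73, -0.684, 0.002, 0.001]
contact_force: [1.2, -0.4, -0.7]
gripper_width: 0.1
grasp_force: 0.0
```

Run:
```python
from look import *
look('m',('drawer_front:115','bin_empty:0','bin_cutlery_front:198','bin_cutlery_back:198','bin_cutlery:82','caddy:0','sugar_bowl:0'))
a=cv2.imread('pics/top_m.png').astype(int);b=cv2.imread('pics/top0.png').astype(int)
d=np.abs(a-b).sum(2)[115:245,365:530]; print('cab diff',d.mean(),d.max(), 'front strip',d[85:125].mean())
s=read_state(); print(s['contact_force'],s['clock'],s['position'])
# tilt check of the stack: triangulate both tabs from the two cameras
ims={c:cam(c) for c in('top','scene')}
for q in('bin_cutlery_front','bin_cutlery_back'):
    L=[]
    for c in ims:
        r=nets.pinpoint(c,q)
        if r: L.append(ray(ims[c],r[0]['location']))
    if len(L)==2:
        A=np.array([L[0][1],-L[1][1]]).T; t=np.linalg.lstsq(A,L[1][0]-L[0][0],rcond=None)[0]
        print(q,(L[0][0]+t[0]*L[0][1]).round(1),(L[1][0]+t[1]*L[1][1]).round(1))
```

```text
top drawer_front (0.85, [618.0, -279.0])
top bin_empty
top bin_cutlery_front (0.95, [373.0, 359.0]) (0.47, [491.0, 321.0])
top bin_cutlery_back (0.74, [605.0, 369.0])
top bin_cutlery (0.83, [494.0, 361.0])
top caddy (0.96, [789.0, 84.0])
top sugar_bowl (0.82, [748.0, 280.0])
scene drawer_front (0.92, [630.0, -276.0]) (0.47, [857.0, -258.0])
scene bin_empty (0.67, [505.0, 364.0])
scene bin_cutlery_front (0.91, [379.0, 351.0])
scene bin_cutlery_back (0.79, [588.0, 381.0])
scene bin_cutlery (0.64, [496.0, 352.0])
scene caddy (0.91, [795.0, 88.0])
scene sugar_bowl (0.82, [742.0, 266.0])
cab diff 9.715850815850816 53 front strip 9.861515151515151
[ 0.16625331 -0.09559969 -0.0686768 ] 49.0333 [ 442.78496475 -520.63788042  227.60398115]
bin_cutlery_front [379.  356.8 196.9] [377.5 352.1 195.2]
bin_cutlery_back [601.4 365.4 203.7] [603.1 370.1 205.8]
```

Run:
```python
from h import *
Z={'bin_cutlery_front':[],'bin_cutlery_back':[],'drawer_front':[]}
for k in range(10):
    ims={c:cam(c) for c in('top','scene')}
    for q in Z:
        L=[]
        for c in ims:
            r=nets.pinpoint(c,q)
            if r and r[0]['score']>.5: L.append(ray(ims[c],r[0]['location']))
        if len(L)==2:
            A=np.array([L[0][1],-L[1][1]]).T; t=np.linalg.lstsq(A,L[1][0]-L[0][0],rcond=None)[0]
            Z[q].append((L[0][0]+t[0]*L[0][1]+L[1][0]+t[1]*L[1][1])/2)
for q in Z: a=np.array(Z[q]); print(q,len(a),np.median(a,0).round(1),a.std(0).round(1))
cv2.imwrite('pics/n.png',ims['scene']['pixels'][:,:,::-1])
```

```text
bin_cutlery_front 9 [377.4 360.3 195.8] [2.8 2.8 4. ]
bin_cutlery_back 9 [603.9 366.1 203.3] [1.1 1.9 3.3]
drawer_front 10 [ 620.8 -276.5  112.4] [2.8 2.3 2.3]
```

```bash
cat > rf.py <<'E'
from h import *
from scipy.optimize import minimize
ci={c:cam(c,f'z_{c}.png') for c in('top','scene')}
h=[(110,72),(82,72),(82,88),(42,88),(42,72),(0,72),(0,88),(-40,88),(-40,72),(-110,72)]
h=h+[(x,-y) for x,y in h[::-1]]
def seg(P,closed=True):
    P=np.array(P,float); Q=np.roll(P,-1,0); return np.vstack([p+(q-p)*t for p,q in zip(P,Q) for t in np.linspace(0,1,max(2,int(np.linalg.norm(q-p)/3)),endpoint=False)[:,None,None].reshape(-1,1)])
pts=[seg([(x,y,90) for x,y in h])]+[seg([(s*104,-30,116),(s*104,30,116),(s*114,30,116),(s*114,-30,116)]) for s in(1,-1)]+[seg([(99,-62,90),(99,62,90),(-99,62,90),(-99,-62,90)])]
M=np.vstack(pts)
def grad(f,sg):
    g=cv2.GaussianBlur(cv2.imread(f,0).astype(np.float32),(0,0),.8); m=np.hypot(cv2.Sobel(g,-1,1,0),cv2.Sobel(g,-1,0,1)); return cv2.GaussianBlur(np.minimum(m,150),(0,0),sg)
def run(ft,fs,x0):
    x=np.array(x0,float)
    for sg in (3,1.5,.8):
        G={'top':grad(ft,sg),'scene':grad(fs,sg)}
        def cost(d):
            v=x+d*np.array([5,5,5,.02,.02,.02]); R=Ro.from_euler('ZYX',v[3:]).as_matrix(); W=M@R.T+v[:3]; s=0
            for c in G:
                im=ci[c]; Rc=Ro.from_quat(im['rotation']).as_matrix(); q=(W-np.array(im['xyz']))@Rc
                u=(im['fx']*q[:,0]/q[:,2]+im['cx']).astype(np.float32); w=(im['fy']*q[:,1]/q[:,2]+im['cy']).astype(np.float32)
                s-=cv2.remap(G[c],u[None],w[None],cv2.INTER_LINEAR).mean()
            return s
        r=minimize(cost,np.zeros(6),method='Powell',options=dict(maxiter=60)); x=x+r.x*np.array([5,5,5,.02,.02,.02])
    print(x[:3].round(1),x[3:].round(3),round(r.fun,1))
E
python3 - <<'E'
from rf import *
run('pics/top0.png','pics/scene0.png',[490,361,0,.068,0,0])
run('pics/top0.png','pics/scene0.png',[497.5,106,0,-.057,0,0])
run('pics/top_a.png','pics/scene_a.png',[490,361,0,.068,0,0])
run('pics/z_top.png','pics/z_scene.png',[490,361,82,.068+np.pi,0,0])
run('pics/z_top.png','pics/z_scene.png',[490,361,82,.068+np.pi,0.03,0])
E
```

```text
[492.7 361.4  -3. ] [ 0.056 -0.017 -0.014] -208.1
[500.7 107.3  -2.9] [-0.065 -0.02  -0.003] -217.2
[492.4 361.2  -3. ] [ 0.053 -0.016 -0.014] -209.9
[492.6 359.8  79.4] [3.213 0.014 0.014] -210.1
[492.5 359.8  79.4] [3.213 0.011 0.014] -210.1
```

The edge fit puts the cutlery bin 82.4 mm above the lower bin, level to within 0.005 rad and centred to within 2 mm. The drawer front reads shut.

```bash
python3 -c "
from bench import workorder
print(workorder.job_done())"
```

```text
the job is handed in; nothing more can be done
None
```

I handed the job in with all three shakers upright in the lower bin, the cutlery bin standing level and turned end for end on its rim, and the drawer back at its shut position; the caddy and sugar bowl were not touched, and no verdict came back.

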